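Raise the rod rest with a tommy bar

TASK

Take the steel bar from its wooden rack and use it in the socket holes of the jack's collar to turn the collar anticlockwise (seen from above), moving the bar to a fresh hole before the columns stop it, until the rod rest is fully raised and the collar comes up firm against its stop. Work gently: never force the bar, turn the collar only with the bar, and do not knock the other things about. Then put the bar back in its rack and let go.

Things in the scene. Friction and masses are not known exactly. Their poses are not given: they have to be found in the camera images.
- jack: Fixed bench screw jack. Origin: centre of the underside of its round base (radius 97, 12 thick), on its vertical axis; its open side is its -x, which faces the robot at yaw 0. A three-armed crown covers the collar at height 104 to 114 (nuts to 120); above it is the rod rest, 110 long along the jack's y, 22 wide, 12 thick, with six short teeth.
- column_left (a point): Steel column (radius 7) of the jack on its +y side, 80 from its axis, 60 degrees from its -x direction; this point is at mid height, 80 above the bench. The columns reach from the base to the crown. Between the two front columns an inserted bar can swing about 50 degrees either side of the jack's -x direction. A third column is at +x.
- column_right (a point): Steel column (radius 7) of the jack on its -y side, 80 from its axis, 60 degrees from its -x direction; this point is at mid height, 80 above the bench. The columns reach from the base to the crown. Between the two front columns an inserted bar can swing about 50 degrees either side of the jack's -x direction. A third column is at +x.
- collar_centre (a point): Centre of the eight-sided steel collar, on the jack's axis, 80 above the bench; turns with the collar, x along one socket. Eight level radial sockets, one per flat, every 45 degrees, 15 x 15 square, mouths 48 and bottoms 26 from the axis (22 deep). Collar 30 high, 104 across corners. Turns with friction of about 0.3 N m and stays where it is left; anticlockwise from above is positive about z.
- rest_top (a point): Top of the middle of the rest's crossbar, on the jack's axis, 164.0 to 165.6 above the bench at the start, 173.2 at the stop. It rises 4 mm per radian of collar; the stop is 1.9 to 2.3 rad away at the start. The collar's heading at the stop differs from run to run, so feel for it: there the torque climbs steeply within some hundredths of a radian.
- bar: Loose steel bar, 0.2 to 0.33 kg. Origin: centre of its grip, on its axis; x points to the tip. Grip square, 18 x 18, 90 long (x -45 to 45); then a round shaft of diameter 12 to the tip at x = 125, the last 5 tapering to diameter 6. Centre of mass about x = 15. It starts level in the rack, axis 45 above the bench; grip it from above across its flat sides.
- bar_tip (a point): Tip of the bar's shaft, on its axis.
- rack: Fixed wooden rack. Origin: underside of its base, below the middle of the seated bar's grip; x points as the bar's tip does. Base x -65 to 125, 70 wide, 10 thick. Two notched uprights, 8 thick along x, tops 51 above the bench: at x = -32 a notch 25 wide, floor at 36, for the grip; at x = 95 a notch 19 wide, floor at 39, for the shaft.
- rack_seat (a point): Where the bar's origin belongs when it lies in the rack, 45 above the bench; x along the bar towards the tip.
- tumbler: Bystander: speckled white cup, radius 34, 95 high, standing on the bench. Leave alone.
- bottle: Bystander: clear bottle, radius 32, 190 high. Leave alone.
- jar: Bystander: amber jar, radius 30, 70 high. Leave alone.
- paddle: Bystander: black flat paddle with a wooden handle, 200 long overall, 55 wide, up to 20 high, lying on the bench. Leave alone.
- marver: Bystander: dark steel slab 100 x 80 x 16. Leave alone.
- tweezers: Bystander: steel tweezers 160 long. Leave alone.
- wood_block: Bystander: wooden block 90 x 45 x 35. Leave alone.
- offcut_tray: Fixed dark tray of glass offcuts, 160 x 110 x 30 high; stands at the other side from the rack.
Things that resemble listed ones, but are neither listed nor needed, are in the scene too. Of the things shaped like the bar, the steel one is meant.

How it is judged:
By the outcome, as a careful person would: the job done as asked, in the order asked, and still so for the second after the job is handed in, with the robot touching nothing.
It also fails if it takes over 72 s, if anything falls off the work surface, if the arm or the gripper's body presses on something with over 40 N, if the wrist force passes 120 N, or if a joint passes its speed limit or range.

ROBOT

A 7-joint arm with a two-finger parallel gripper is mounted at the origin on the work surface. World frame = base frame: x ahead of the robot, y to its left, z up, the work surface at z = 0. Lengths are in m, angles in rad, forces in N, time in s.
With the tool pointing down it reaches from about 0.425 to 0.925 m from the base axis. Payload 6.8 kg.
Tool frame: the origin (TCP) lies midway between the tips of the shut fingers; the grasp point (between the pads) lies 19 mm behind it; z points along the fingers, y is the direction in which the jaws open and shut (so a half turn about z gives the same grasp; the last joint's range is limited). The gripper opens to 85 mm and grips with 20 to 120 N. Pads are 22 mm wide; open, the fingers measure 114 mm over their backs; the gripper's body (76 mm by 85 mm) begins 54 mm behind the grasp point. The pads swing forward as they close: fully open they stand 13 mm farther back than shut.
Start: joints at [-1.437, 0.477, 0.022, 1.555, -0.011, 1.109, -0.083], TCP at [0.162, 0.655, 0.202] pointing down, gripper open.
Joint ranges: [-2.96, 2.96], [-0.34, 2.1], [-1.41, 1.46], [0.24, 2.44], [-1.37, 4.51], [0.17, 1.92], [-2.96, 2.96]. Speed limits (rad/s): [2.39, 2.39, 3.14, 3.14, 3.14, 3.14, 3.14].

INTERFACE

Orientations are given as a unit quaternion [w, x, y, z].
In Python, from station import bot gives the robot as it stands.
- The arm moves only by the shell command python3 -m jog 'ROWS' [FORCE]. ROWS is JSON, a list of rows, each a list of 3 entries, a list of its own where there are three numbers: the shift along the tool's x, y, z in mm, then the turn, a rotation vector about the tool's x, y, z in degrees, then the closure, from -1 (fully open) to 1 (shut). A call has 1 to 12 rows; each row shifts and turns the commanded pose from where the row before left it, along the tool's axes as they then stand; what a row does not reach is not made up. A row lasts 1/8 s, in which the tool goes at most 62.5 mm and 10.7 degrees, less where a joint would pass 70% of its speed; a pose out of reach is approached as far as the arm can. A call is refused whole if a number of a shift passes 62.5 or a number of a turn 10.7, either way. A call with a gripper value outside its range is refused whole. The fingers move at their own pace and stop on an object; FORCE is the grip in N (left out, the last holds). Time passes only in rows, so rows that do not move let the fingers close. It gives the time, the measured TCP pose, the force and the opening at its end, in the units of the state.
- bot.get_obs(): the state, without advancing time (a new reading comes with each control period).
- bot.read_camera(name): name is "side" or "top"; returns (picture, depth): 384x512x3 uint8, red, green, blue; 384x512 float32, m along the optical axis (not along the pixel's ray), 0 where there is no reading.
- bot.camera_info(name): a dict with "fx", "fy", "cx", "cy" (pixels), "k1" (the pictures are not rectified: a ray, as slopes to the right and down, at radius r is drawn at 1 + k1 r^2 times it, then the intrinsics apply), "world_from_camera" (4x4, takes a point from camera to world coordinates). Camera axes: x right, y up, looking along -z (the intrinsics and any distortion apply to the point x, -y, -z); pixel columns grow to the right and rows downward; lengths in m; the calibration is good to about 2 mm. A picture is of the moment at which its call begins. camera_info takes no time and is no camera call.
- bot.hand_in(): hands the job in, once; it reports no verdict.
Trained networks look in the newest picture that a camera, given by its name, has taken for a name from the list of things; names that differ only in an ending like _2 or _b are one class to them, and where a whole thing is asked for, a point or a joint stands for the part that bears it (a point fixed in the world has none). Each returns a list of dicts, best first, with "score" (0 to 1); they miss things now and then, are a little off and sometimes report something else, mostly with a low value. They report only what shows in the picture. A call takes as long as a camera call. They do not tell look-alikes from the thing itself.
- bot.find_in(camera, thing): "xy" ([column, row] as shares, 0 to 1, of the picture: columns of its width, rows of its height, amid what is visible of it).
- bot.cut_out(camera, thing): "pixels" (384x512 bool, what is visible of it) and "xy" ([column, row] as shares, 0 to 1, of the picture: columns of its width, rows of its height, amid what is visible of it).
- bot.landmark_of(camera, thing): "xy" ([column, row] as shares, 0 to 1, of the picture: columns of its width, rows of its height: a listed point, or the origin of a listed thing).
The state is a dict: "t": time; "q": joint angles; "joint_vel": joint speeds; "joint_torque": joint torques, N m; "eef_pos": TCP position; "tool_rot": TCP orientation; "contact_force": force on the tool from outside, world axes, zero at the start; "torque": the same for the moment, N m; "gripper_width": opening from 0.0 (shut) to 1.0 (fully open).
Only numpy, scipy, OpenCV 4.12 (cv2) and the standard library are available. Lean on these libraries where they do the work, as an engineer would, in place of code of your own. Each camera call takes 0.05 s, during which the arm holds its last target.

## Working session

There is one attempt and no reset: what is moved stays moved. The work goes in short steps, Python scripts to look and compute and a shell command to move; the robot and the scene stay as the last step left them, time stands still between calls to the robot, and variables do not carry over. Pictures are saved under pics/ and viewed, and the job is handed in when it is done.

```bash
ls; mkdir -p pics; python3 - <<'E'
from station import bot
import cv2
for n in("side","top"):
    p,d=bot.read_camera(n); cv2.imwrite(f"pics/{n}0.png",cv2.cvtColor(p,cv2.COLOR_RGB2BGR))
    i=bot.camera_info(n); print(n,i)
print(bot.get_obs())
E
```

```text
pics
side {'fx': 486.8108138765747, 'fy': 486.8108138765747, 'cx': 253.96263135462428, 'cy': 196.53973379880088, 'k1': 0.06023233131252573, 'world_from_camera': array([[ 0.82905012,  0.37669718, -0.41324948, -0.08980232],
       [-0.55880816,  0.58487771, -0.58792134, -0.88694355],
       [ 0.0202321 ,  0.71834344,  0.69539439,  1.15336564],
       [ 0.        ,  0.        ,  0.        ,  1.        ]])}
top {'fx': 391.59029056946156, 'fy': 391.59029056946156, 'cx': 257.08476524678883, 'cy': 192.8785448568619, 'k1': -0.0037650484436631093, 'world_from_camera': array([[ 1.94627115e-02,  9.90321149e-01, -1.37423526e-01,
         2.89958289e-01],
       [-9.99809299e-01,  1.94982937e-02, -1.08734954e-03,
        -4.24301900e-02],
       [ 1.60269903e-03,  1.37418482e-01,  9.90511783e-01,
         1.61029695e+00],
       [ 0.00000000e+00,  0.00000000e+00,  0.00000000e+00,
         1.00000000e+00]])}
{'t': 0.1, 'q': array([-1.43710091,  0.47772657,  0.02232806,  1.55632096, -0.01148228,
        1.10930518, -0.0830931 ]), 'joint_vel': array([ 0.00065277, -0.00165086, -0.00012606, -0.00228601, -0.00140628,
        0.00017129,  0.0001019 ]), 'joint_torque': array([ 4.76159767e-03, -5.97763145e+01,  1.61341891e+00, -2.81954437e+01,
        1.27798511e-02,  5.02995565e-03,  1.76347368e-05]), 'eef_pos': array([0.16149947, 0.65481006, 0.20112993]), 'tool_rot': array([-3.47198351e-05,  1.20579491e-01,  9.92703340e-01, -8.15251784e-04]), 'contact_force': array([0.73645211, 0.18462694, 0.14211371]), 'torque': array([ 0.0398764 , -0.02405089,  0.002229  ]), 'gripper_width': 1.001799748593958}
```

View pics/side0.png

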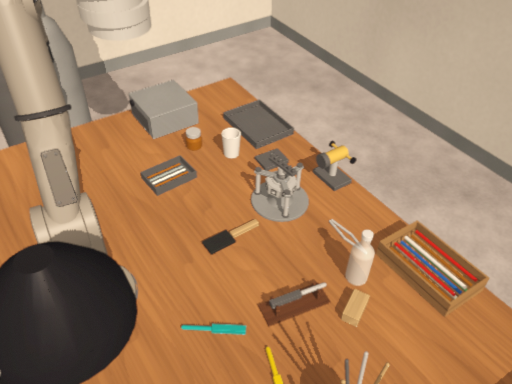

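View pics/top0.png

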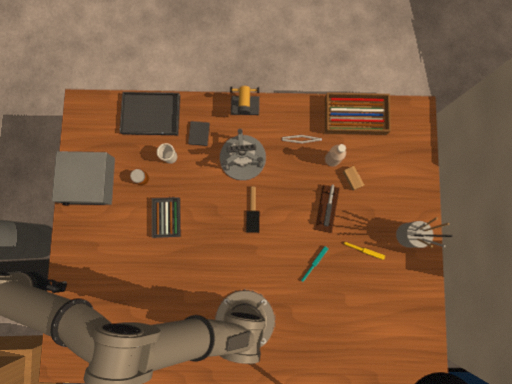

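Side: the rack with the steel bar is at about (297,300) and the jack at (280,190). Top: the rack is at (327,207) and the jack at (243,157). There are three bar-shaped things in the top view: a teal one at (314,263), a yellow one at (364,250) and a grey steel one in the wooden rack at (327,207). The one in the rack fits; I'll confirm it in enlarged crops.

```bash
cat > h.py <<'E'
import numpy as np, cv2
from station import bot
def cam(n):
    i=bot.camera_info(n); K=np.array([[i['fx'],0,i['cx']],[0,i['fy'],i['cy']],[0,0,1.]])
    D=np.array([i['k1'],0,0,0,0.]); return K,D,i['world_from_camera']
def ray(n,uv):
    K,D,T=cam(n); p=cv2.undistortPoints(np.array(uv,float).reshape(-1,1,2),K,D)[:,0]
    d=np.c_[p[:,0],-p[:,1],-np.ones(len(p))]@T[:3,:3].T
    return T[:3,3],d          # point = o + depth*d
def at_z(n,uv,z):
    o,d=ray(n,uv); s=(z-o[2])/d[:,2]; return o+s[:,None]*d
def proj(n,X):
    K,D,T=cam(n); X=np.atleast_2d(X); c=(X-T[:3,3])@T[:3,:3]
    c=c*[1,-1,-1]; return cv2.projectPoints(c.reshape(-1,1,3),np.zeros(3),np.zeros(3),K,D)[0][:,0]
def cloud(n,d,mask=None):
    v,u=np.nonzero((d>0) if mask is None else (mask&(d>0)))
    o,r=ray(n,np.c_[u,v]); return o+d[v,u][:,None]*r,np.c_[u,v]
def tri(ua,ub,a="side",b="top"):
    o1,d1=ray(a,[ua]);o2,d2=ray(b,[ub]);d1=d1[0];d2=d2[0]
    s=np.linalg.lstsq(np.c_[d1,-d2],o2-o1,rcond=None)[0]
    p,q=o1+s[0]*d1,o2+s[1]*d2; return (p+q)/2,np.linalg.norm(p-q)
E
python3 - <<'E'
from h import *
S=np.array([512,384])
ims={}
for n in("side","top"):
    p,d=bot.read_camera(n); ims[n]=p; np.save(f"d_{n}.npy",d); np.save(f"p_{n}.npy",p)
L={}
for t in["jack","column_left","column_right","collar_centre","rest_top","bar","bar_tip","rack","rack_seat","bottle","wood_block","paddle","tweezers"]:
    for n in("side","top"):
        r=bot.landmark_of(n,t); L[t,n]=[(np.round(x['xy']*S if isinstance(x['xy'],np.ndarray) else np.array(x['xy'])*S,1),round(x['score'],2)) for x in r[:3]]
        print(t,n,[(list(a),s) for a,s in L[t,n]])
    if L[t,"side"] and L[t,"top"]: print("   tri",tri(L[t,"side"][0][0],L[t,"top"][0][0]))
a=ims["side"][265:335,240:345];b=ims["top"][170:245,280:385];c=ims["side"][140:230,230:330];e=ims["top"][120:190,210:280]
for k,x in zip("abce",(a,b,c,e)): cv2.imwrite(f"pics/c_{k}.png",cv2.cvtColor(cv2.resize(x,None,fx=5.5,fy=5.5,interpolation=cv2.INTER_CUBIC),cv2.COLOR_RGB2BGR))
E
```

```text
jack side [([np.float64(281.8), np.float64(200.2)], 0.74)]
jack top [([np.float64(242.1), np.float64(156.8)], 0.77)]
   tri (array([ 0.66656899,  0.02519276, -0.00337145]), np.float64(0.0011349405397338434))
column_left side [([np.float64(258.8), np.float64(174.6)], 0.96)]
column_left top [([np.float64(227.4), np.float64(165.9)], 0.92), ([np.float64(200.2), np.float64(135.6)], 0.7), ([np.float64(165.9), np.float64(216.1)], 0.42)]
   tri (array([0.60407069, 0.07741461, 0.10353289]), np.float64(0.0012382654792595534))
column_right side [([np.float64(283.2), np.float64(202.8)], 0.8)]
column_right top [([np.float64(265.4), np.float64(159.1)], 0.6), ([np.float64(352.5), np.float64(177.0)], 0.59)]
   tri (array([ 0.62180701, -0.06321531,  0.08719019]), np.float64(0.03432156327145151))
collar_centre side [([np.float64(280.4), np.float64(182.1)], 0.67), ([np.float64(283.6), np.float64(310.8)], 0.67), ([np.float64(283.5), np.float64(200.6)], 0.66)]
collar_centre top [([np.float64(330.7), np.float64(159.1)], 0.35)]
   tri (array([ 0.51175936, -0.2447911 ,  0.38998282]), np.float64(0.1290331262
[... 1647 characters left out ...]
 np.float64(308.8)], 0.68)]
wood_block top [([np.float64(351.9), np.float64(180.5)], 0.72), ([np.float64(324.5), np.float64(212.8)], 0.39)]
   tri (array([ 0.5721423 , -0.43311163,  0.01034273]), np.float64(0.001554040260143647))
paddle side [([np.float64(229.8), np.float64(239.1)], 0.95)]
paddle top [([np.float64(302.0), np.float64(141.1)], 0.33)]
   tri (array([ 0.51590356, -0.16841036,  0.19283267]), np.float64(0.3306771587714669))
tweezers side [([np.float64(194.8), np.float64(146.6)], 0.62), ([np.float64(346.6), np.float64(233.0)], 0.45)]
tweezers top [([np.float64(301.4), np.float64(139.3)], 0.68)]
   tri (array([ 0.44358162, -0.12909022,  0.50895378]), np.float64(0.31144414269084775))
```

View pics/c_a.png

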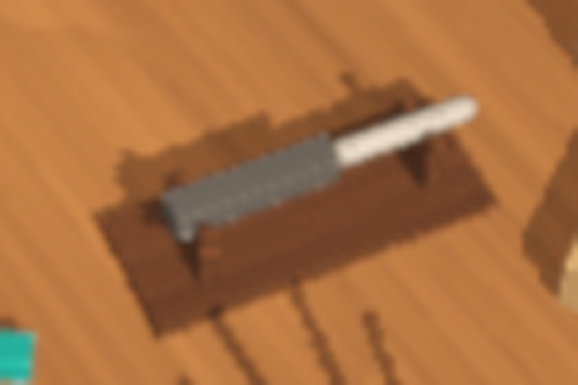

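View pics/c_b.png

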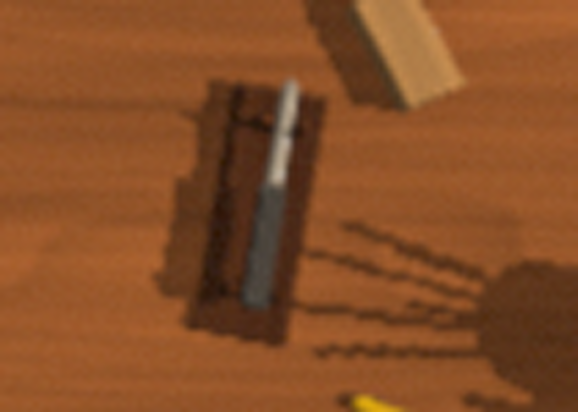

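View pics/c_c.png

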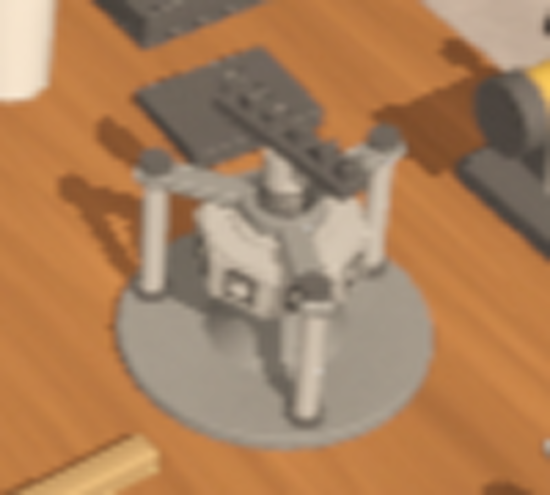

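View pics/c_e.png

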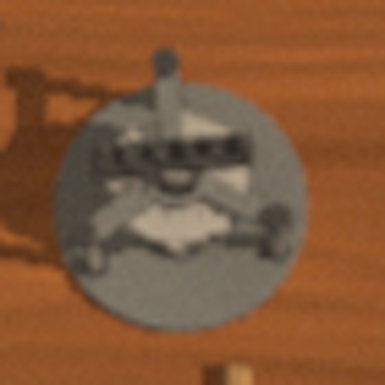

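The crops confirm it: the bar in the wooden rack has a steel grip and a light steel shaft, with its tip at side (325,283) and top (333,185). The jack faces -x, and one socket mouth shows at side (273,192). Next I'll measure with depth.

```bash
python3 - <<'E'
from h import *
from scipy.optimize import least_squares
for n in("side","top"):
    d=np.load(f"d_{n}.npy"); P,uv=cloud(n,d)
    near=(np.hypot(P[:,0]-.667,P[:,1]-.025)<.14)
    tb=near&(abs(P[:,2])<.006); print(n,"bench z",np.median(P[(abs(P[:,0]-.4)<.1)&(abs(P[:,1])<.1)][:,2]))
    # base disc
    m=near&(P[:,2]>.007)&(P[:,2]<.018); Q=P[m]
    hull=cv2.convexHull(Q[:,:2].astype(np.float32))[:,0]
    (c,r)=cv2.minEnclosingCircle(Q[:,:2].astype(np.float32)); print("disc minenc",c,r,len(Q))
    f=least_squares(lambda p:np.hypot(hull[:,0]-p[0],hull[:,1]-p[1])-p[2],[*c,r],loss='soft_l1',f_scale=.002); print("circle",f.x)
    # nuts
    m=near&(P[:,2]>.112)&(P[:,2]<.128)&(np.hypot(P[:,0]-.667,P[:,1]-.025)>.065); Q=P[m]
    a=np.arctan2(Q[:,1]-.025,Q[:,0]-.667)
    for c0 in(0,2.094,-2.094):
        k=abs(np.angle(np.exp(1j*(a-c0))))<.6; print("nut",c0,k.sum(),Q[k].mean(0) if k.any() else '')
    m=near&(P[:,2]>.150)&(P[:,2]<.2); Q=P[m]; mu=Q.mean(0); w,v=np.linalg.eigh(np.cov(Q[:,:2].T)); print("rest",mu,v[:,1],np.degrees(np.arctan2(v[1,1],v[0,1])),len(Q),Q[:,2].max())
    # bar
    box=(abs(P[:,0]-.47)<.13)&(abs(P[:,1]+.33)<.08)&(P[:,2]>.044)&(P[:,2]<.075); Q=P[box]
    mu=Q.mean(0); w,v=np.linalg.eigh(np.cov(Q.T)); ax=v[:,2]*np.sign(v[0,2]); s=(Q-mu)@ax
    print("bar",mu,ax,np.degrees(np.arctan2(ax[1],ax[0])),s.min(),s.max(),len(Q)); 
    print(" ends",mu+ax*s.min(),mu+ax*s.max())
E
```

```text
side bench z 0.0006246715963382776
disc minenc (0.6810020208358765, 0.01744217239320278) 0.12429498881101608 1074
circle [0.67475427 0.01374671 0.11694506]
nut 0 19 [0.73728667 0.0302234  0.11903091]
nut 2.094 44 [0.60897402 0.08339865 0.11717134]
nut -2.094 40 [ 0.62215456 -0.04740062  0.11746406]
rest [0.65123951 0.02067531 0.16445699] [-0.11996013  0.99277871] 96.88980145705156 256 0.17959878708946275
bar [ 0.44484719 -0.32912892  0.05160667] [ 0.98585397 -0.16578441 -0.02464701] -9.545732265193209 -0.07108388149361775 0.09885384104006173 414
 ends [ 0.37476887 -0.31734432  0.05335868] [ 0.54230265 -0.34551735  0.04917022]
top bench z 0.001974174967995568
disc minenc (0.6665546894073486, 0.025211792439222336) 0.13954655826091766 888
circle [0.66544246 0.0234949  0.13629899]
nut 0 26 [0.74134507 0.03111715 0.11962931]
nut 2.094 30 [0.61574159 0.08478689 0.11951199]
nut -2.094 34 [ 0.6320609  -0.0474452   0.11872731]
rest [0.66147246 0.02278062 0.16685032] [-0.10540114  0.99442979] 96.05027824204694 180 0.18396729868048034
bar [ 0.45390903 -0.32962068  0.05274724] [ 0.9850196  -0.16998288 -0.02902086] -9.790987980841587 -0.07274070881522393 0.09614332013522332 186
 ends [ 0.38225801 -0.317256    0.05485824] [ 0.54861209 -0.3459634   0.04995708]
```

```bash
cat > fit.py <<'E'
from h import *
from scipy.optimize import minimize, least_squares
def disc(c,r,z,n=48):
    a=np.linspace(0,2*np.pi,n,endpoint=False); return np.c_[c[0]+r*np.cos(a),c[1]+r*np.sin(a),np.full(n,z)]
def fill(n,parts,S=8):
    m=np.zeros((384*1,512*1),np.float32); 
    M=np.zeros((384*S//2,512*S//2),np.uint8)
    for X in parts:
        p=(proj(n,X)+.5)*(S/2); h=cv2.convexHull(p.astype(np.float32))[:,0]
        cv2.fillConvexPoly(M,np.round(h*16).astype(np.int32),255,shift=4)
    return cv2.resize(M,(512,384),interpolation=cv2.INTER_AREA)/255.
def jack_parts(x,y,yaw,rz=.165):
    R=np.array([[np.cos(yaw),-np.sin(yaw)],[np.sin(yaw),np.cos(yaw)]])
    W=lambda X:np.c_[X[:,:2]@R.T+[x,y],X[:,2]]
    o=[np.r_[disc((0,0),.097,0),disc((0,0),.097,.012)]]
    for a in(0,120,240):
        a=np.radians(a);c=(.08*np.cos(a),.08*np.sin(a)); o.append(np.r_[disc(c,.007,.012),disc(c,.007,.104)])
        o.append(np.r_[disc(c,.010,.104),disc(c,.010,.114)])
    return [W(p) for p in o]
E
python3 - <<'E'
from fit import *
S=np.array([512,384]); M={}
for n in("side","top"):
    for t in("jack","bar","rack"):
        r=bot.cut_out(n,t); print(n,t,[(np.round(np.array(x['xy'])*S),round(x['score'],2),x['pixels'].sum()) for x in r[:3]])
        for x in r:
            c=np.array(x['xy'])*S
            if t=="jack" or abs(c-([300,297] if n=="side" else [328,207])).max()<25:
                M[n,t]=x['pixels'];break
np.savez("masks.npz",**{a+"_"+b:v for (a,b),v in M.items()})
for n in("side","top"):
    p=np.load(f"p_{n}.npy").copy()
    for t,c in(("jack",(255,0,0)),("rack",(0,255,0)),("bar",(0,0,255))):
        if (n,t) in M:
            cs,_=cv2.findContours(M[n,t].astype(np.uint8),cv2.RETR_EXTERNAL,cv2.CHAIN_APPROX_NONE); 
            cv2.drawContours(p,cs,-1,c,1)
    q=p[130:340,220:360] if n=="side" else p[110:245,200:360]
    cv2.imwrite(f"pics/m_{n}.png",cv2.cvtColor(cv2.resize(q,None,fx=4 if n=="top" else 2.8,fy=4 if n=="top" else 2.8,interpolation=cv2.INTER_NEAREST),cv2.COLOR_RGB2BGR))
E
```

```text
side jack [(array([281., 195.]), 0.96, np.int64(2635)), (array([225., 241.]), 0.43, np.int64(591))]
side bar [(array([222., 325.]), 0.88, np.int64(468)), (array([275., 370.]), 0.78, np.int64(188)), (array([290., 293.]), 0.73, np.int64(347))]
side rack [(array([289., 311.]), 0.69, np.int64(1150)), (array([231., 142.]), 0.57, np.int64(455))]
top jack [(array([245., 155.]), 0.9, np.int64(1666)), (array([324., 208.]), 0.27, np.int64(716))]
top bar [(array([317., 262.]), 0.6, np.int64(211)), (array([369., 250.]), 0.5, np.int64(153)), (array([325., 210.]), 0.46, np.int64(174))]
top rack [(array([326., 208.]), 0.63, np.int64(677)), (array([199., 133.]), 0.38, np.int64(451))]
```

```bash
python3 - <<'E'
from h import *
for n in("side","top"):
    d=np.load(f"d_{n}.npy");P,uv=cloud(n,d)
    m=(P[:,2]>.12)&(P[:,0]>.2)&(P[:,0]<1)&(abs(P[:,1])<.8)
    H=np.zeros((20,32)); 
    ix=((P[m][:,0])/.05).astype(int);iy=((P[m][:,1]+.8)/.05).astype(int)
    np.maximum.at(H,(ix,iy),P[m][:,2])
    print(n)
    for i,j in np.argwhere(H>0): print((round(i*.05,2),round(j*.05-.8,2),round(H[i,j],2)),end=' ')
    print()
E
```

```text
side
(np.float64(0.2), np.float64(0.6), np.float64(0.55)) (np.float64(0.25), np.float64(-0.65), np.float64(0.26)) (np.float64(0.3), np.float64(-0.65), np.float64(0.27)) (np.float64(0.35), np.float64(-0.7), np.float64(0.26)) (np.float64(0.35), np.float64(-0.65), np.float64(0.27)) (np.float64(0.6), np.float64(-0.4), np.float64(0.19)) (np.float64(0.6), np.float64(-0.35), np.float64(0.19)) (np.float64(0.6), np.float64(-0.1), np.float64(0.13)) (np.float64(0.6), np.float64(-0.05), np.float64(0.17)) (np.float64(0.6), np.float64(0.0), np.float64(0.18)) (np.float64(0.6), np.float64(0.05), np.float64(0.18)) (np.float64(0.65), np.float64(-0.4), np.float64(0.19)) (np.float64(0.65), np.float64(-0.35), np.float64(0.2)) (np.float64(0.65), np.float64(-0.05), np.float64(0.18)) (np.float64(0.65), np.float64(0.0), np.float64(0.18)) (np.float64(0.65), np.float64(0.05), np.float64(0.18)) (np.float64(0.7), np.float64(0.0), np.float64(0.12)) (np.float64(0.8), np.float64(-0.05), np.float64(0.13)) (np.float64(0.8), np.float64(0.0), np.float64(0.13)) (np.float64(0.85), np.float64(-0.05), np.float64(0.13)) (np
[... 1094 characters left out ...]
oat64(0.65), np.float64(-0.35), np.float64(0.2)) (np.float64(0.65), np.float64(-0.05), np.float64(0.18)) (np.float64(0.65), np.float64(0.0), np.float64(0.18)) (np.float64(0.65), np.float64(0.05), np.float64(0.18)) (np.float64(0.7), np.float64(0.0), np.float64(0.13)) (np.float64(0.75), np.float64(0.0), np.float64(0.12)) (np.float64(0.8), np.float64(-0.05), np.float64(0.12)) (np.float64(0.8), np.float64(0.0), np.float64(0.14)) (np.float64(0.85), np.float64(-0.05), np.float64(0.13)) (np.float64(0.85), np.float64(0.0), np.float64(0.14)) (np.float64(0.9), np.float64(-0.05), np.float64(0.12)) (np.float64(0.9), np.float64(0.0), np.float64(0.13)) (np.float64(0.9), np.float64(0.05), np.float64(0.12))
```

View pics/m_side.png

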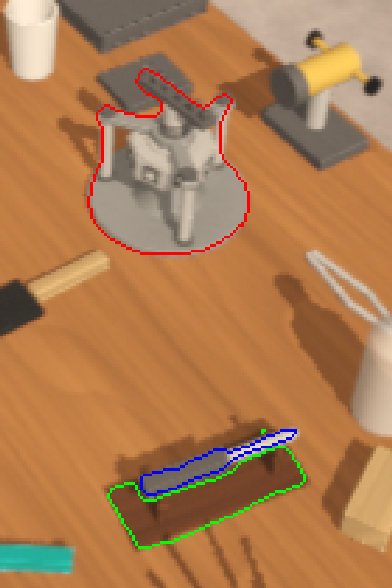

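View pics/m_top.png

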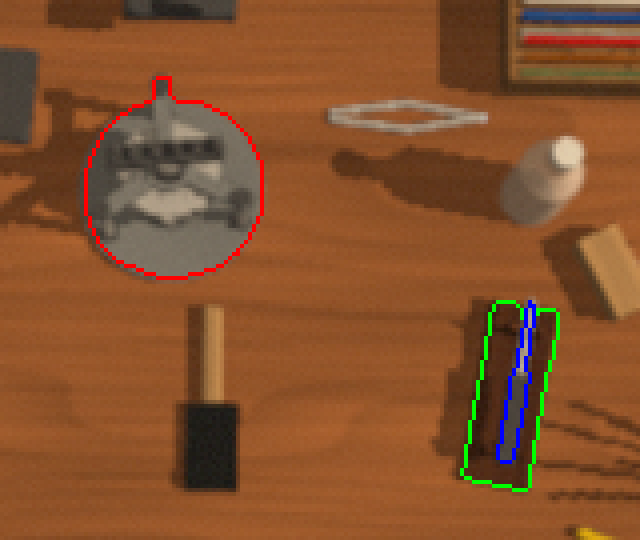

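```bash
cat >> fit.py <<'E'
def tf(x,y,yaw):
    c,s=np.cos(yaw),np.sin(yaw); R=np.array([[c,-s],[s,c]]); return lambda X:np.c_[X[:,:2]@R.T+[x,y],X[:,2]]
def box(x0,x1,y0,y1,z0,z1): return np.array([[a,b,c] for a in(x0,x1) for b in(y0,y1) for c in(z0,z1)])
def full_jack(x,y,yaw,rz=.165):
    o=jack_parts(x,y,yaw); W=tf(x,y,yaw)
    for a in(0,120,240):
        Wa=tf(x,y,yaw+np.radians(a)); o.append(Wa(box(0,.08,-.007,.007,.104,.114)))
        o.append(Wa(np.r_[disc((.08,0),.009,.114,12),disc((.08,0),.009,.12,12)]))
    o.append(W(np.r_[disc((0,0),.050,.065),disc((0,0),.050,.095)])); o.append(W(np.r_[disc((0,0),.012,.1),disc((0,0),.012,.155)]))
    o.append(W(box(-.011,.011,-.055,.055,rz-.012,rz+.004))); return o
def bar_parts(x,y,yaw,z=.045,dz=0.):
    W=tf(x,y,yaw); a=np.linspace(0,2*np.pi,16)
    cyl=lambda x0,r:np.c_[np.full(16,x0),r*np.cos(a),z+r*np.sin(a)]
    return [W(box(-.045,.045,-.009,.009,z-.009,z+.009)),W(np.r_[cyl(.045,.006),cyl(.12,.006),cyl(.125,.003)])]
def rack_parts(x,y,yaw):
    W=tf(x,y,yaw); return [W(box(-.065,.125,-.035,.035,0,.01))]+bar_parts(x,y,yaw)
def fitmask(f,masks,p0,step):
    def cost(p):
        return sum(1-(np.minimum(r:=fill(n,f(*p)),m).sum()/np.maximum(r,m).sum()) for n,m in masks.items())
    r=minimize(cost,p0,method='Nelder-Mead',options=dict(initial_simplex=np.array([p0]+[np.array(p0)+np.eye(len(p0))[i]*step[i] for i in range(len(p0))]),xatol=1e-4,fatol=1e-5))
    return r.x,r.fun
E
python3 - <<'E'
from fit import *
m=np.load("masks.npz"); st=[.006,.006,.05]
for use in(("side",),("top",),("side","top")):
    print(use,"jack",*fitmask(full_jack,{n:m[n+"_jack"].astype(float) for n in use},[.666,.024,.06],st))
    print("   bar",*fitmask(bar_parts,{n:m[n+"_bar"].astype(float) for n in use},[.425,-.323,-.167],st))
# rack: base+bar union vs. union of masks
    print("   rack",*fitmask(rack_parts,{n:(m[n+"_rack"]|m[n+"_bar"]).astype(float) for n in use},[.425,-.323,-.167],st))
E
```

```text
('side',) jack [0.65562829 0.026337   0.12706843] 0.06296959311497274
   bar [ 0.42104477 -0.32160705 -0.17211106] 0.22038197421099603
   rack [ 0.41841529 -0.32356198 -0.15016761] 0.12921694036300757Traceback (most recent call last):
  File "<stdin>", line 4, in <module>
  File "fit.py", line 39, in fitmask
    r=minimize(cost,p0,method='Nelder-Mead',options=dict(initial_simplex=np.array([p0]+[np.array(p0)+np.eye(len(p0))[i]*step[i] for i in range(len(p0))]),xatol=1e-4,fatol=1e-5))
    res = _minimize_neldermead(fun, x0, args, callback, bounds=bounds,
                               **options)
    fxcc = func(xcc)
    fx = function(np.copy(x), *(wrapper_args + args))
  File "fit.py", line 38, in cost
    return sum(1-(np.minimum(r:=fill(n,f(*p)),m).sum()/np.maximum(r,m).sum()) for n,m in masks.items())
  File "fit.py", line 38, in <genexpr>
    return sum(1-(np.minimum(r:=fill(n,f(*p)),m).sum()/np.maximum(r,m).sum()) for n,m in masks.items())
                                ~~~~^^^^^^^^^
  File "fit.py", line 9, in fill
    p=(proj(n,X)+.5)*(S/2); h=cv2.convexHull(p.astype(np.float32))[:,0]
       ~~~~^^^^^
  File "h.py", line 13, in proj
    K,D,T=cam(n); X=np.atleast_2d(X); c=(X-T[:3,3])@T[:3,:3]
          ~~~^^^
  File "h.py", line 4, in cam
    i=bot.camera_info(n); K=np.array([[i['fx'],0,i['cx']],[0,i['fy'],i['cy']],[0,0,1.]])
ValueError: time passes only in moves, steps and waits
```

```bash
sed -i 's/^def cam(n):/import functools\n@functools.lru_cache(None)\ndef cam(n):/' h.py
python3 - <<'E'
from fit import *
m=np.load("masks.npz"); st=[.006,.006,.05]
for use in(("top",),("side","top")):
    print(use,"jack",*fitmask(full_jack,{n:m[n+"_jack"].astype(float) for n in use},[.666,.024,.06],st))
    print("   bar",*fitmask(bar_parts,{n:m[n+"_bar"].astype(float) for n in use},[.425,-.323,-.167],st))
    print("   rack",*fitmask(rack_parts,{n:(m[n+"_rack"]|m[n+"_bar"]).astype(float) for n in use},[.425,-.323,-.167],st))
jp=[.6610,.0240,.105]
for n in("side","top"):
    p=np.load(f"p_{n}.npy"); s=4
    o=cv2.resize(p,None,fx=s,fy=s,interpolation=cv2.INTER_CUBIC)
    def dr(parts,c):
        for X in parts:
            h=cv2.convexHull(((proj(n,X)+.5)*s).astype(np.float32)); cv2.polylines(o,[h.astype(np.int32)],True,c,1)
    dr(full_jack(*jp)[:7]+full_jack(*jp)[-1:],(255,0,0)); dr(rack_parts(.421,-.3225,-.167),(0,255,0))
    q=o[130*s:340*s,220*s:360*s] if n=="side" else o[110*s:245*s,200*s:360*s]
    cv2.imwrite(f"pics/o_{n}.png",cv2.cvtColor(cv2.resize(q,None,fx=.7,fy=.7) if n=="side" else q,cv2.COLOR_RGB2BGR))
E
```

```text
('top',) jack [0.665354   0.02267335 0.11911285] 0.03561422291063965
   bar [ 0.42822359 -0.32480604 -0.16832701] 0.147810365608678
   rack [ 0.4251913  -0.32417659 -0.18671526] 0.04660297140282865
('side', 'top') jack [0.65893376 0.02458758 0.17079766] 0.18157486406207157
   bar [ 0.42315282 -0.32390441 -0.16586153] 0.4230840530158281
   rack [ 0.42247857 -0.32417129 -0.17780924] 0.2141234012980262
```

View pics/o_side.png

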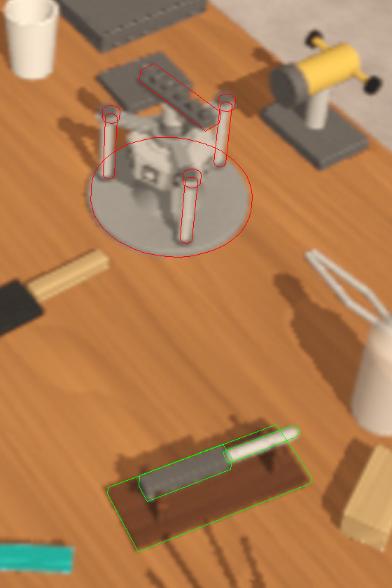

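View pics/o_top.png

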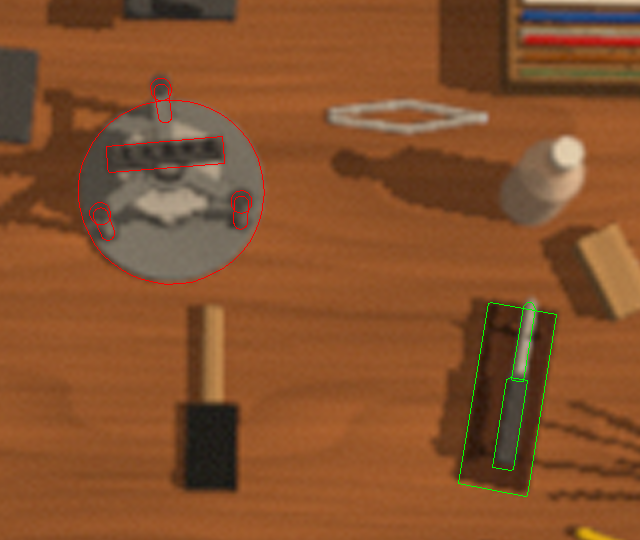

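```bash
cat > plan.py <<'E'
import numpy as np
from scipy.spatial.transform import Rotation as R
from station import bot
def cur():
    o=bot.get_obs(); q=o['tool_rot']; return np.array(o['eef_pos']),R.from_quat([q[1],q[2],q[3],q[0]])
def down(az):  # tool z down, tool x along azimuth az (deg)
    a=np.radians(az); x=np.array([np.cos(a),np.sin(a),0]); z=np.array([0,0,-1.]); return R.from_matrix(np.c_[x,np.cross(z,x),z])
def rows(wps,p=None,r=None,c=-1):
    """wps: (xyz, az). prints rows"""
    if p is None: p,r=cur()
    out=[]
    for X,az in wps:
        t=down(az); s=np.round(r.inv().apply(np.array(X)-p)*1000,1); v=np.round((r.inv()*t).as_rotvec(degrees=True),1)
        out.append([s.tolist(),v.tolist(),c]); p=p+r.apply(s/1000); r=r*R.from_rotvec(v,degrees=True)
    for o in out: print(str(o).replace(' ',''),end=',\n')
    print('end',np.round(p,4)); return p,r
E
python3 - <<'E'
from plan import *
p,r=cur(); x=r.as_matrix()[:,0]; az0=np.degrees(np.arctan2(x[1],x[0])); print(az0)
N=20; a0=np.arctan2(p[1],p[0]);r0=np.hypot(*p[:2])
g=[.4235+.003*0,-.3235]; a1=np.arctan2(g[1],g[0]);r1=np.hypot(*g)
w=[]
for i in range(1,N+1):
    s=i/N; a=a0+(a1-a0)*s; rr=r0+(r1-r0)*s; z=.2+.06*min(1,i/3)-.10*max(0,(i-15)/5)
    w.append(([rr*np.cos(a),rr*np.sin(a),z],az0+(-9.7-az0)*s))
rows(w)
E
```

```text
166.1424144348907
[[-66.1,-10.4,-18.0],[-0.0,-0.0,8.8],-1],
[[-65.8,-6.7,-20.0],[-0.0,-0.0,8.8],-1],
[[-65.4,-3.3,-20.0],[-0.0,-0.0,8.8],-1],
[[-64.7,0.3,-0.0],[-0.0,-0.0,8.8],-1],
[[-64.0,3.7,-0.0],[-0.0,-0.0,8.8],-1],
[[-63.0,7.0,-0.0],[-0.0,-0.0,8.8],-1],
[[-61.8,10.3,-0.0],[-0.0,-0.0,8.7],-1],
[[-60.5,13.2,-0.0],[-0.0,-0.0,8.8],-1],
[[-59.1,16.3,-0.0],[-0.0,-0.0,8.8],-1],
[[-57.5,19.2,-0.0],[-0.0,0.0,8.8],-1],
[[-55.7,21.9,-0.0],[-0.0,0.0,8.8],-1],
[[-53.8,24.6,-0.0],[-0.0,0.0,8.8],-1],
[[-51.8,27.1,-0.0],[-0.0,0.0,8.8],-1],
[[-49.8,29.4,-0.0],[-0.0,0.0,8.8],-1],
[[-47.5,31.7,-0.0],[-0.0,0.0,8.8],-1],
[[-45.2,33.7,20.0],[-0.0,0.0,8.8],-1],
[[-42.8,35.6,20.0],[-0.0,0.0,8.8],-1],
[[-40.4,37.3,20.0],[-0.0,0.0,8.8],-1],
[[-37.9,38.9,20.0],[-0.0,0.0,8.8],-1],
[[-35.3,40.3,20.0],[0.0,0.0,8.7],-1],
end [ 0.4235 -0.3235  0.16  ]
```

```bash
python3 -m jog '[[[-55,-9,-18],[0,0,8],-1],[[-58,-6,-20],[0,0,8],-1],[[-58,-3,-20],[0,0,8],-1],[[-58,0,0],[0,0,8],-1],[[-58,4,0],[0,0,8],-1],[[-57,7,0],[0,0,8],-1],[[-56,10,0],[0,0,8],-1],[[-55,13,0],[0,0,8],-1],[[-54,16,0],[0,0,8],-1],[[-53,18,0],[0,0,8],-1],[[-52,20,0],[0,0,8],-1],[[-50,22,0],[0,0,8],-1]]' 60
python3 - <<'E'
from plan import *
p,r=cur(); x=r.as_matrix()[:,0]; az0=np.degrees(np.arctan2(x[1],x[0])); print(az0,p)
N=10; a0=np.arctan2(p[1],p[0]);r0=np.hypot(*p[:2])
g=[.4235,-.3235]; a1=np.arctan2(g[1],g[0]);r1=np.hypot(*g)
w=[]
for i in range(1,N+1):
    s=i/N; a=a0+(a1-a0)*s; rr=r0+(r1-r0)*s; z=p[2]+(.10-p[2])*max(0,(i-6)/4)
    w.append(([rr*np.cos(a),rr*np.sin(a),z],az0+(-9.7-az0)*s))
rows(w); print(bot.get_obs()['q'])
E
```

```text
t: 3.3
eef_pos: [0.5851, 0.1572, 0.2602]
tool_rot: [0.0, 0.82, 0.573, 0.0]
contact_force: [0.2, -1.0, 0.7]
gripper_width: 1.004
69.87740583243735 [0.58505533 0.15724919 0.26015383]
[[-50.3,23.5,-0.0],[0.0,-0.0,8.0],-1],
[[-48.7,25.5,-0.0],[0.0,-0.0,7.9],-1],
[[-46.8,27.3,-0.0],[0.0,-0.0,8.0],-1],
[[-45.0,29.1,-0.0],[0.0,-0.0,7.9],-1],
[[-43.1,30.7,-0.1],[0.0,-0.0,8.0],-1],
[[-41.1,32.3,0.0],[0.0,-0.0,7.9],-1],
[[-39.1,33.6,40.0],[0.0,-0.0,8.0],-1],
[[-37.1,34.9,40.1],[-0.0,-0.0,8.0],-1],
[[-34.9,36.2,40.0],[-0.0,-0.0,7.9],-1],
[[-32.9,37.2,40.0],[-0.0,-0.0,8.0],-1],
end [ 0.4235 -0.3235  0.1   ]
[-0.79967545  0.34494271  0.56850468  1.68913814 -0.19944967  1.1651814
 -0.5300703 ]
```

```bash
python3 -m jog '[[[-50,23.5,0],[0,0,8],-1],[[-49,25.5,0],[0,0,8],-1],[[-47,27.3,0],[0,0,8],-1],[[-45,29,0],[0,0,8],-1],[[-43,31,0],[0,0,8],-1],[[-41,32,0],[0,0,8],-1],[[-39,33.6,40],[0,0,8],-1],[[-37,35,40],[0,0,8],-1],[[-35,36,40],[0,0,8],-1],[[-33,37,40],[0,0,8],-1],[[0,0,0],[0,0,0],-1]]' 60
python3 - <<'E'
from plan import *
from h import *
p,r=cur(); x=r.as_matrix()[:,0]; print(np.degrees(np.arctan2(x[1],x[0])),p,bot.get_obs()['q'])
for n in("side","top"):
    im,d=bot.read_camera(n); np.save(f"d1_{n}.npy",d); np.save(f"p1_{n}.npy",im)
    q=im[240:350,220:360] if n=="side" else im[160:250,260:400]
    cv2.imwrite(f"pics/g1_{n}.png",cv2.cvtColor(cv2.resize(q,None,fx=5,fy=5,interpolation=cv2.INTER_CUBIC),cv2.COLOR_RGB2BGR))
E
```

```text
t: 4.68
eef_pos: [0.4219, -0.3181, 0.1028]
tool_rot: [-0.0, 0.996, -0.09, -0.003]
contact_force: [0.3, -0.0, 0.2]
gripper_width: 0.998
-10.33619519971831 [ 0.42185382 -0.31811844  0.10278631] [-0.14544314  0.50136936  0.88051665  2.03470801 -0.51427651  0.8453817
 -0.72069414]
```

View pics/g1_side.png

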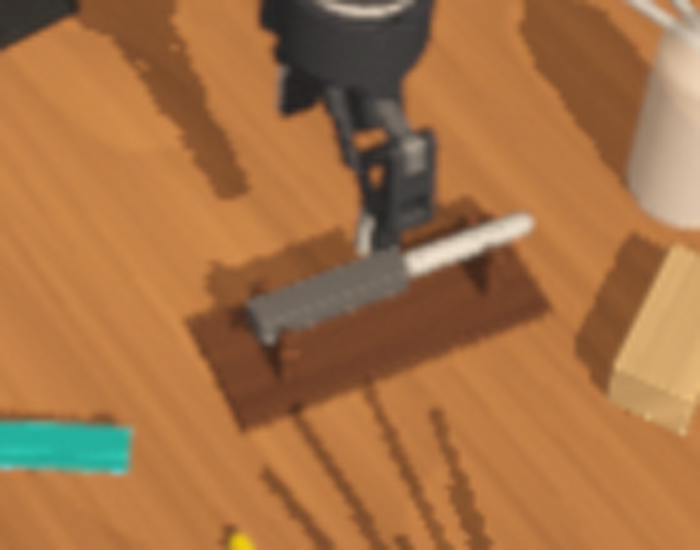

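View pics/g1_top.png

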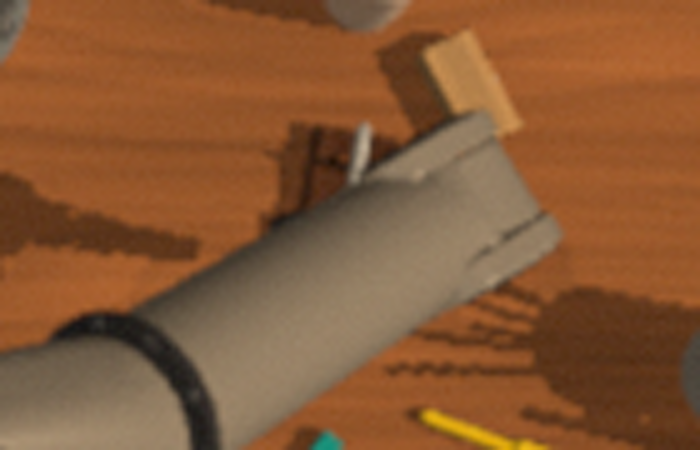

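```bash
python3 - <<'E'
from plan import *
rows([([.424,-.3225,.065],-9.7),([.424,-.3225,.026],-9.7)])
E
```

```text
[[-1.9,6.6,39.8],[-0.0,0.0,-0.2],-1],
[[0.0,-0.0,39.0],[-0.0,0.0,0.0],-1],
end [ 0.424  -0.3225  0.026 ]
```

```bash
python3 -m jog '[[[0,3,30],[0,0,0],-1],[[-2,3.6,20],[0,0,-0.2],-1],[[0,0,10],[0,0,0],-1],[[0,0,0],[0,0,0],-1]]' 60
python3 - <<'E'
from plan import *
from h import *
p,r=cur(); x=r.as_matrix()[:,0]; print(np.degrees(np.arctan2(x[1],x[0])),p,bot.get_obs()['q'])
rows([([.424,-.3225,.026],-9.7)])
for n in("side",):
    im,d=bot.read_camera(n); 
    q=im[240:350,220:360]
    cv2.imwrite(f"pics/g2_{n}.png",cv2.cvtColor(cv2.resize(q,None,fx=5,fy=5,interpolation=cv2.INTER_CUBIC),cv2.COLOR_RGB2BGR))
E
```

```text
t: 5.28
eef_pos: [0.4241, -0.322, 0.0446]
tool_rot: [-0.0, 0.996, -0.084, -0.0]
contact_force: [-0.2, -0.0, 0.1]
gripper_width: 1.0
-9.617139679065748 [ 0.42407838 -0.32195574  0.04464649] [-0.0559631   0.58598982  0.77708391  2.06092448 -0.61424598  0.73828777
 -0.62704964]
[[0.0,0.6,18.6],[-0.0,0.0,0.1],-1],
end [ 0.424  -0.3225  0.026 ]
```

View pics/g2_side.png

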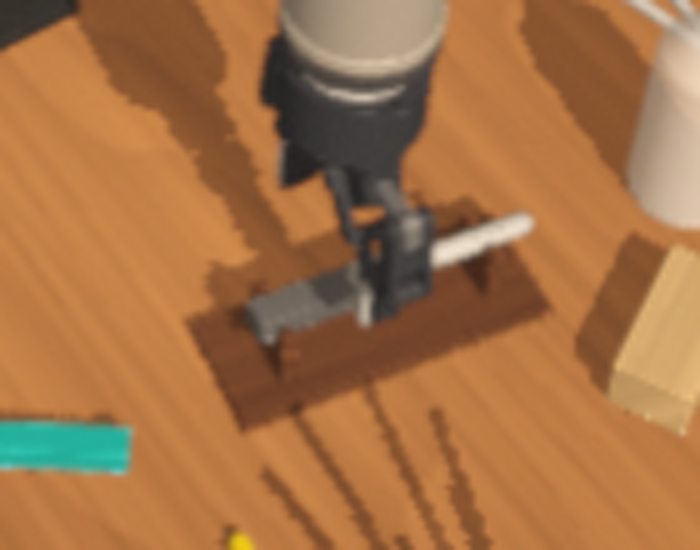

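```bash
python3 - <<'E'
from h import *
a=np.radians(-9.7); y=np.array([np.sin(a),-np.cos(a),0]); x=np.array([np.cos(a),np.sin(a),0]); o=np.array([.424,-.322,0])
for nm,X in dict(tip_near=o+y*.0425+[0,0,.058],near_l=o+y*.0425-x*.011+[0,0,.058],near_r=o+y*.0425+x*.011+[0,0,.058],bar0=o+[0,0,.045],barend=o-.045*x+[0,0,.045],tip=o+.125*x+[0,0,.045]).items():
    print(nm,(proj("side",X)[0]-[220,240])*5)
E
```

```text
tip_near [371.51956005 336.85675124]
near_l [352.85533724 344.08254154]
near_r [390.08647716 329.67368752]
bar0 [332.85523609 287.91913988]
barend [257.67730984 316.3858795 ]
tip [533.7515409  212.20997461]
```

```bash
python3 -m jog '[[[0,0.6,10],[0,0,0],-1],[[0,0,8.6],[0,0,0],-1],[[0,0,0],[0,0,0],-0.2],[[0,0,0],[0,0,0],0.2],[[0,0,0],[0,0,0],1],[[0,0,0],[0,0,0],1],[[0,0,0],[0,0,0],1]]' 70; python3 -c "
from plan import *;o=bot.get_obs();print(o['contact_force'],o['torque'],o['q'],cur()[0])"
```

```text
t: 6.2
eef_pos: [0.4239, -0.323, 0.0264]
tool_rot: [0.0, 0.996, -0.084, 0.0]
contact_force: [0.3, 1.2, 0.2]
gripper_width: 0.002
[0.30220958 1.23580242 0.20528484] [2.93712827e-03 5.82643181e-04 2.53940418e-05] [-0.02946232  0.61268033  0.74481107  2.06768059 -0.64573135  0.70477482
 -0.60155617] [ 0.42391057 -0.32297077  0.02635532]
```

```bash
python3 - <<'E'
from h import *
for n,(a,b,c,e) in dict(side=(240,350,220,360),top=(160,250,260,400)).items():
    im,d=bot.read_camera(n); cv2.imwrite(f"pics/g3_{n}.png",cv2.cvtColor(cv2.resize(im[a:b,c:e],None,fx=5,fy=5,interpolation=cv2.INTER_CUBIC),cv2.COLOR_RGB2BGR))
print(bot.get_obs()['gripper_width'])
E
```

```text
0.000706279203774036
```

View pics/g3_side.png

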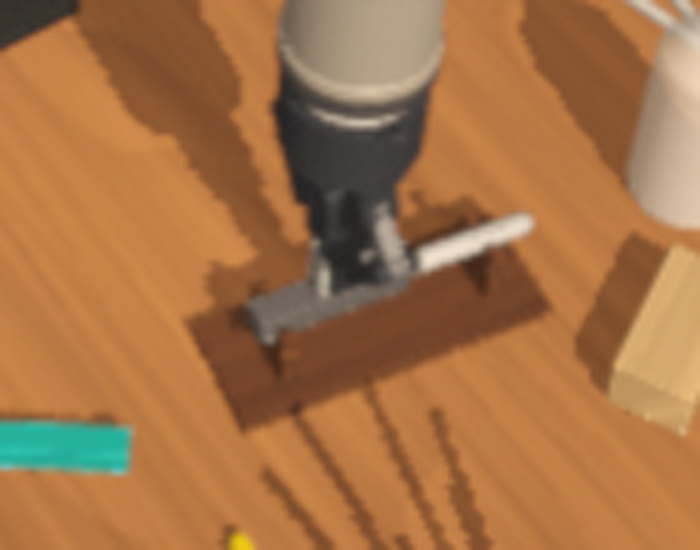

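```bash
python3 - <<'E'
from h import *
im,d=bot.read_camera("side"); P,uv=cloud("side",d)
a=np.radians(-9.7); x=np.array([np.cos(a),np.sin(a)]); yl=np.array([-x[1],x[0]])
o=np.array([.424,-.323]); s=(P[:,:2]-o)@x; t=(P[:,:2]-o)@yl
for z0 in np.arange(.02,.2,.01):
    m=(abs(s)<.09)&(abs(t)<.09)&(P[:,2]>=z0)&(P[:,2]<z0+.01)
    if m.any(): print(round(z0,2),m.sum(),"s",np.round(np.percentile(s[m],[2,50,98])*1000),"t",np.round(np.percentile(t[m],[2,50,98])*1000))
print(bot.get_obs()['joint_torque'])
c=im[270:320,260:330]; cv2.imwrite("pics/g4.png",cv2.cvtColor(cv2.resize(c,None,fx=11,fy=11,interpolation=cv2.INTER_CUBIC),cv2.COLOR_RGB2BGR))
E
```

```text
0.02 25 s [-41.  85.  89.] t [-20. -12.   4.]
0.03 40 s [-42.  -4.  89.] t [-22.  -9.   3.]
0.04 130 s [-48.  10.  89.] t [-20.  -8.  16.]
0.05 145 s [-48. -21.  88.] t [-16.  -2.  13.]
0.06 15 s [-14. -11.   0.] t [-14.  -8.   5.]
0.07 17 s [-14. -10.  -3.] t [-15.  -8.   4.]
0.08 11 s [-13. -12.  -9.] t [-13.  -5.   3.]
0.09 6 s [-16. -15. -10.] t [-13.  -4.   6.]
0.1 39 s [-16. -12.   6.] t [-32. -13.  29.]
0.11 35 s [-17. -14.   6.] t [-40. -16.  40.]
0.12 37 s [-20. -16.  -6.] t [-46. -15.  30.]
0.13 33 s [-19. -15. -10.] t [-55. -16.  14.]
0.14 73 s [-19.  -8.  10.] t [-62. -53.  58.]
0.15 60 s [-22.  -7.   3.] t [-60. -42. -12.]
0.16 45 s [-23. -11.   5.] t [-42. -37. -12.]
0.17 25 s [-13.  -6.   6.] t [-41. -37. -32.]
0.18 43 s [-40. -12.  20.] t [-39. -35.  13.]
0.19 78 s [-42. -24.  18.] t [-39. -30.  10.]
[-1.82136137e-03 -4.59632850e+01  1.19624367e+01 -1.62663496e+01
  9.30296257e-03  1.15753472e-03 -1.15255643e-04]
```

View pics/g4.png

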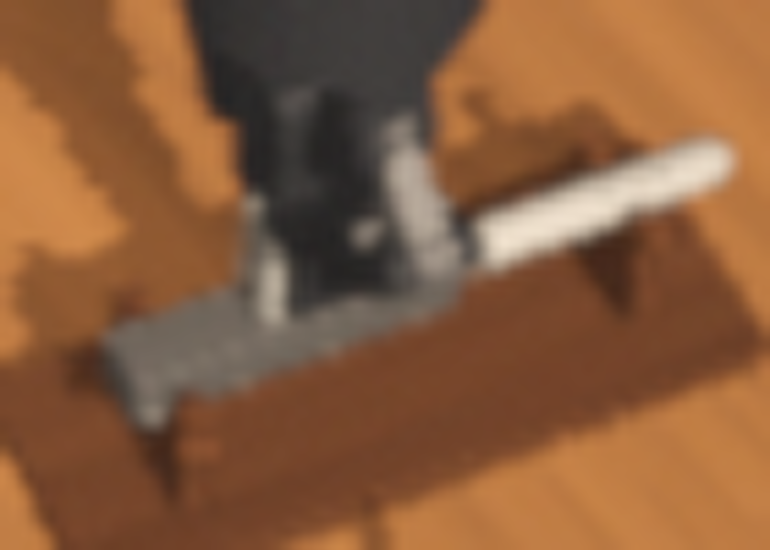

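View pics/g3_top.png

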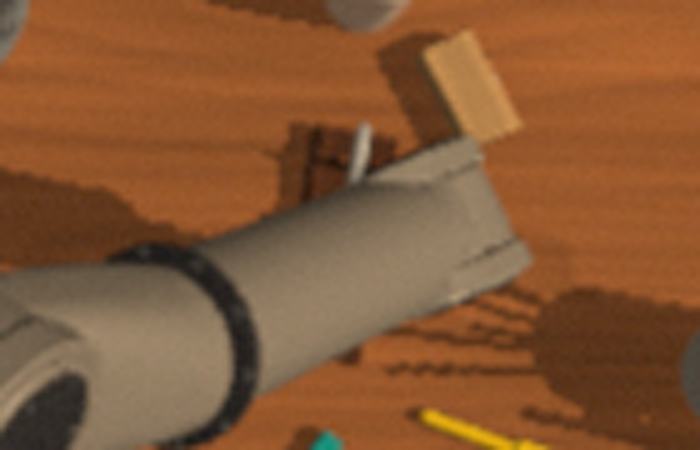

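```bash
python3 - <<'E'
from h import *
im,d=bot.read_camera("side"); P,uv=cloud("side",d)
a=np.radians(-9.7); x=np.array([np.cos(a),np.sin(a)]); yl=np.array([-x[1],x[0]]); o=np.array([.424,-.323])
s=(P[:,:2]-o)@x*1000; t=(P[:,:2]-o)@yl*1000
G=np.full((384,512,3),np.nan); G[uv[:,1],uv[:,0]]=np.c_[s,t,P[:,2]*1000]
for v in range(280,302,2):
    print(v,' '.join(f"({G[v,u,0]:.0f},{G[v,u,1]:.0f},{G[v,u,2]:.0f})" for u in range(278,306,3)))
print(proj("side",[[.424,-.323,.026],[.424,-.323,.045],[.424,-.323,.08]]))
E
```

```text
280 (20,89,2) (-19,7,126) (-22,-12,152) (-17,-19,158) (-13,-26,164) (-10,-35,174) (-3,-37,173) (4,-39,172) (85,63,-0) (92,58,2)
282 (17,83,2) (27,82,-2) (-19,-8,137) (-17,-19,150) (-13,-26,156) (-11,-37,170) (-4,-40,170) (4,-41,166) (83,58,-2) (89,53,1)
284 (16,80,-3) (23,75,-0) (-19,-10,130) (-15,-17,138) (-15,-30,154) (-13,-41,167) (-4,-41,163) (70,54,-0) (79,51,-1) (88,49,-3)
286 (13,74,-4) (21,70,-3) (-19,-10,122) (-15,-18,131) (-4,-16,121) (5,-15,115) (-6,-44,159) (1,-47,159) (75,44,1) (84,43,-3)
288 (8,64,2) (16,62,1) (-14,-2,101) (-13,-16,117) (-2,-13,108) (4,-18,112) (-7,-48,156) (-1,-51,157) (69,34,7) (74,28,13)
290 (4,56,5) (14,57,-2) (nan,nan,nan) (-13,-17,110) (-7,-21,112) (-11,-42,143) (-7,-49,149) (0,-51,147) (5,-57,153) (55,-1,51)
292 (3,54,-2) (11,50,-0) (-13,-4,85) (-11,-16,99) (-13,-32,122) (-13,-46,140) (-11,-55,151) (-3,-57,150) (3,-60,149) (52,-6,50)
294 (-1,47,1) (8,44,-0) (-14,-6,79) (-10,-15,88) (-16,-37,121) (-15,-49,136) (-13,-60,150) (-6,-62,149) (44,-5,44) (67,14,6)
296 (-4,40,2) (-14,8,51) (-14,-7,71) (-10,-15,79) (-13,-35,108) (-15,-51,131) (-12,-60,141) (32,-9,48) (54,7,13) (63,7,8)
298 (-25,4,53) (-17,1,53) (-12,-5,58) (-7,-13,66) (5,-8,52) (14,-9,49) (23,-9,43) (44,6,10) (53,4,8) (59,-1,11)
300 (-28,-3,55) (-21,-5,54) (-12,-6,50) (-3,-6,45) (5,-10,45) (15,-8,37) (35,6,6) (41,1,9) (47,-5,13) (57,-5,8)
[[286.33220038 301.8791909 ]
 [286.79370657 297.84794072]
 [287.66883472 290.21237578]]
```

```bash
python3 - <<'E'
from h import *
d=np.load("d1_side.npy"); P,uv=cloud("side",d)
a=np.radians(-9.7); x=np.array([np.cos(a),np.sin(a)]); yl=np.array([-x[1],x[0]]); o=np.array([.4225,-.318])
s=(P[:,:2]-o)@x; t=(P[:,:2]-o)@yl
for z0 in np.arange(.06,.3,.01):
    m=(abs(s)<.09)&(abs(t)<.09)&(P[:,2]>=z0)&(P[:,2]<z0+.01)
    if m.any(): print(round(z0,2),m.sum(),"s",np.round(np.percentile(s[m],[2,50,98])*1000),"t",np.round(np.percentile(t[m],[2,25,50,75,98])*1000))
print(bot.get_obs()['eef_pos'])
E
```

```text
0.06 1 s [-35. -35. -35.] t [-14. -14. -14. -14. -14.]
0.14 12 s [-14.  -8.   5.] t [-48.  43.  44.  45.  46.]
0.15 34 s [-15.  -9.   4.] t [-56. -51. -44.  43.  46.]
0.16 33 s [-16.  -8.   3.] t [-57. -55.  41.  43.  46.]
0.17 26 s [-14. -11.  -1.] t [-55. -50.  42.  43.  50.]
0.18 11 s [-15. -13.  -7.] t [-51. -45.  43.  45.  59.]
0.19 51 s [-18. -14.   7.] t [-74. -70. -51.  45.  72.]
0.2 76 s [-21. -12.   7.] t [-75. -72. -65. -34.  71.]
0.21 79 s [-21. -14.   9.] t [-74. -70. -39. -27.  67.]
0.22 62 s [-21. -14.   8.] t [-73. -70. -66. -28.  65.]
0.23 83 s [-24. -14.   7.] t [-71. -68. -29. -18.  64.]
0.24 122 s [-17.  -5.   8.] t [-70. -66. -51. -38.  62.]
0.25 41 s [-15.  -6.   9.] t [-67. -61. -38. -36.  58.]
0.26 67 s [-41. -18.  22.] t [-40. -37. -30. -19.  11.]
0.27 91 s [-42. -23.  21.] t [-39. -36. -31. -21.   6.]
0.28 88 s [-41. -21.  18.] t [-39. -36. -32. -17.   6.]
0.29 101 s [-42. -17.  21.] t [-39. -36. -32. -22.   2.]
[ 0.42381627 -0.32293104  0.02626842]
```

Although the reported TCP is at z = 0.026, the side depth shows the shut fingertips just above the bar, at z ≈ 0.058. That is about 30 mm higher than reported. There's no contact force. I'll open, go lower in steps and check.

```bash
python3 -m jog '[[[0,0,0],[0,0,0],-1],[[0,0,0],[0,0,0],-1],[[0,0,0],[0,0,0],-1],[[0,0,0],[0,0,0],-1],[[0,0,8],[0,0,0],-1],[[0,0,7],[0,0,0],-1],[[0,0,0],[0,0,0],-1]]' 60
cat > fz.py <<'E'
from h import *
import sys
from plan import cur
p,r=cur(); x=r.as_matrix()[:2,0]; x/=np.linalg.norm(x); yl=np.array([-x[1],x[0]])
im,d=bot.read_camera("side"); P,uv=cloud("side",d)
s=(P[:,:2]-p[:2])@x; t=(P[:,:2]-p[:2])@yl
print("tcp",p,bot.get_obs()['contact_force'],bot.get_obs()['gripper_width'])
for z0 in np.arange(.01,.14,.01):
    m=(abs(s)<.03)&(abs(t)>.016)&(abs(t)<.07)&(P[:,2]>=z0)&(P[:,2]<z0+.01)
    if m.any(): print(round(z0,2),m.sum(),"s",np.round(np.percentile(s[m],[2,50,98])*1000),"t",np.round(np.percentile(t[m],[2,25,50,75,98])*1000))
c=im[260:330,240:350]; cv2.imwrite(sys.argv[1],cv2.cvtColor(cv2.resize(c,None,fx=7,fy=7,interpolation=cv2.INTER_CUBIC),cv2.COLOR_RGB2BGR))
E
python3 fz.py pics/g5.png
```

```text
t: 7.28
eef_pos: [0.4233, -0.3226, 0.0104]
tool_rot: [-0.0, 0.996, -0.084, -0.001]
contact_force: [0.0, -0.2, -0.0]
gripper_width: 0.998
tcp [ 0.42325391 -0.32257218  0.01043591] [-1.09607831 -0.49930628 -0.61456778] 0.9982485213547828
0.01 82 s [-28.  -5.  27.] t [-39. -33. -28. -23. -16.]
0.05 11 s [-12.  -7.   7.] t [-49.  41.  42.  43.  44.]
0.06 30 s [-14.  -5.   5.] t [-57. -51.  -4.  43.  48.]
0.07 27 s [-15. -10.  -0.] t [-57. -49.  42.  44.  52.]
0.08 18 s [-16. -11.  -5.] t [-57. -49.  42.  43.  49.]
0.09 17 s [-17. -13.  -8.] t [-64. -45.  41.  46.  55.]
0.1 32 s [-18. -13.   3.] t [-69. -58. -50. -17.  67.]
0.11 48 s [-19. -12.   6.] t [-69. -64. -42. -32.  69.]
0.12 43 s [-20. -16.   9.] t [-70. -41. -33. -27.  64.]
0.13 39 s [-21. -14.   7.] t [-70. -65. -29. -22.  65.]
```

View pics/g5.png

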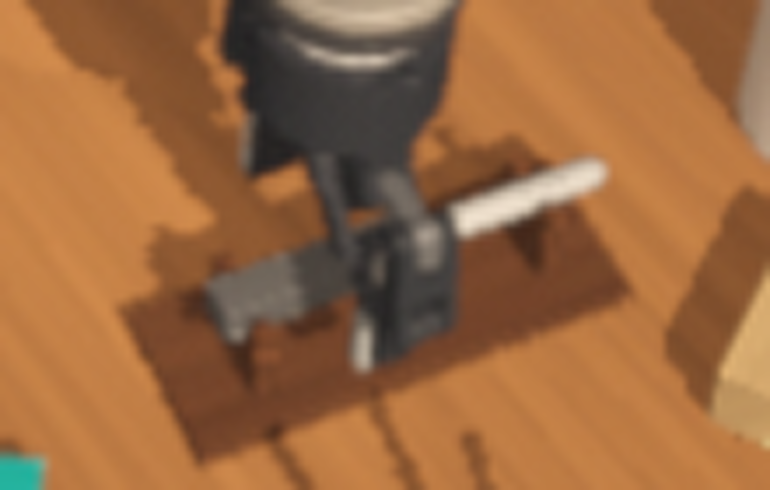

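```bash
python3 -m jog '[[[0,0,7],[0,0,0],-1],[[0,0,7],[0,0,0],-1],[[0,0,0],[0,0,0],-1],[[0,0,0],[0,0,0],0],[[0,0,0],[0,0,0],1],[[0,0,0],[0,0,0],1],[[0,0,0],[0,0,0],1],[[0,0,0],[0,0,0],1]]' 60
python3 fz.py pics/g6.png
```

```text
t: 8.32
eef_pos: [0.424, -0.323, -0.0025]
tool_rot: [-0.0, 0.996, -0.084, 0.0]
contact_force: [-0.9, -0.1, 4.6]
gripper_width: 0.199
tcp [ 0.42397422 -0.32304184 -0.00249007] [-0.88069075  1.03339472  5.23664792] 0.20095064955636663
0.01 96 s [-28.   1.  28.] t [-38. -32. -27. -22. -17.]
0.03 9 s [-13.  -3.   5.] t [-22. -20. -20. -19. -17.]
0.04 6 s [-10.  -9.  -8.] t [-24. -22. -20. -19. -18.]
0.05 3 s [-9. -9. -8.] t [-24. -23. -23. -20. -17.]
0.06 2 s [-13. -12. -10.] t [-19. -19. -18. -18. -18.]
0.07 26 s [-16. -10.   5.] t [-36. -24. -21. -19.  24.]
0.08 26 s [-16. -14.   3.] t [-44. -29. -21.  31.  42.]
0.09 29 s [-20. -13.   3.] t [-49. -39. -21. -20.  34.]
0.1 20 s [-19. -16. -12.] t [-55. -30. -21. -18.  59.]
0.11 38 s [-19. -13.   8.] t [-63. -60. -47. -22.  57.]
0.12 77 s [-21.  -7.   8.] t [-64. -60. -55. -42.  20.]
0.13 49 s [-21.  -7.   7.] t [-52. -42. -39. -29. -18.]
```

View pics/g6.png

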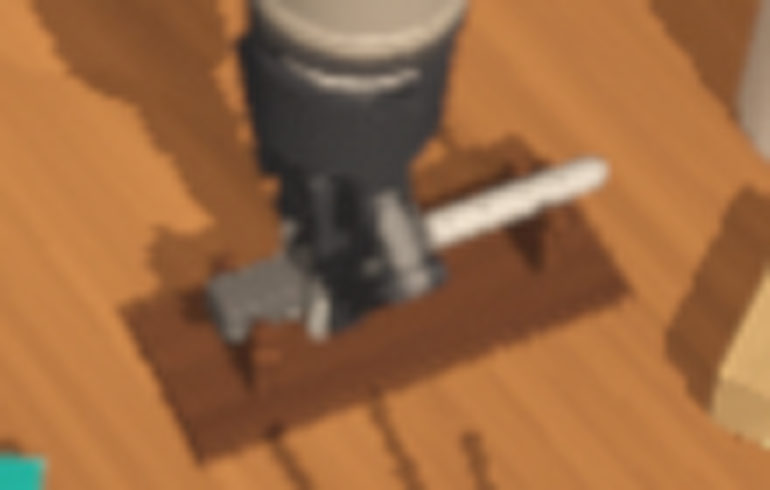

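```bash
python3 -m jog '[[[0,0,-15],[0,0,0],1],[[0,0,-30],[0,0,0],1],[[0,0,-40],[0,0,0],1],[[0,0,-40],[0,0,0],1],[[0,0,0],[0,0,0],1]]' 60
python3 - <<'E'
from h import *
from plan import cur
p,r=cur();print(p,bot.get_obs()['contact_force'],bot.get_obs()['torque'],bot.get_obs()['gripper_width'])
im,d=bot.read_camera("side"); np.save("p2_side.npy",im); np.save("d2_side.npy",d)
c=im[225:310,240:350]; cv2.imwrite("pics/l1.png",cv2.cvtColor(cv2.resize(c,None,fx=7,fy=7,interpolation=cv2.INTER_CUBIC),cv2.COLOR_RGB2BGR))
x=r.as_matrix()[:,0]; o=p+[0,0,.0475]
for s in(-.045,0,.045,.125): print(s,(proj("side",o+s*x)[0]-[240,225]+.5)*7)
im=np.load("p_side.npy"); c=im[165:215,250:315]; cv2.imwrite("pics/col.png",cv2.cvtColor(cv2.resize(c,None,fx=12,fy=12,interpolation=cv2.INTER_CUBIC),cv2.COLOR_RGB2BGR))
E
```

```text
t: 9.0
eef_pos: [0.4252, -0.3241, 0.125]
tool_rot: [0.001, 0.996, -0.084, 0.002]
contact_force: [0.2, -0.4, -2.9]
gripper_width: 0.195
[ 0.42517126 -0.32407309  0.12502412] [ 0.21246497 -0.40033106 -2.93305073] [ 0.02378368  0.05200843 -0.00281107] 0.19501588529971609
-0.045 [246.42651174 350.14349606]
0 [358.97153884 309.34672704]
0.045 [469.07720554 269.51982021]
0.125 [659.17626677 200.95665074]
```

View pics/l1.png

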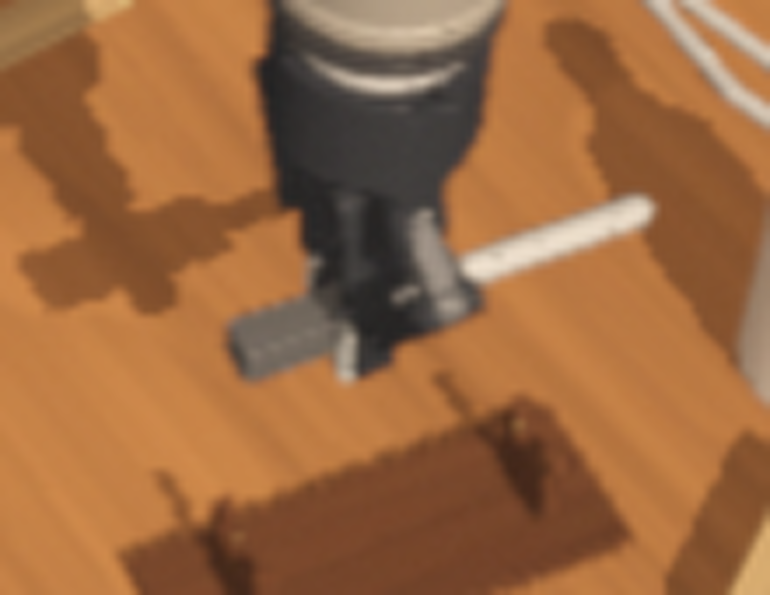

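View pics/col.png

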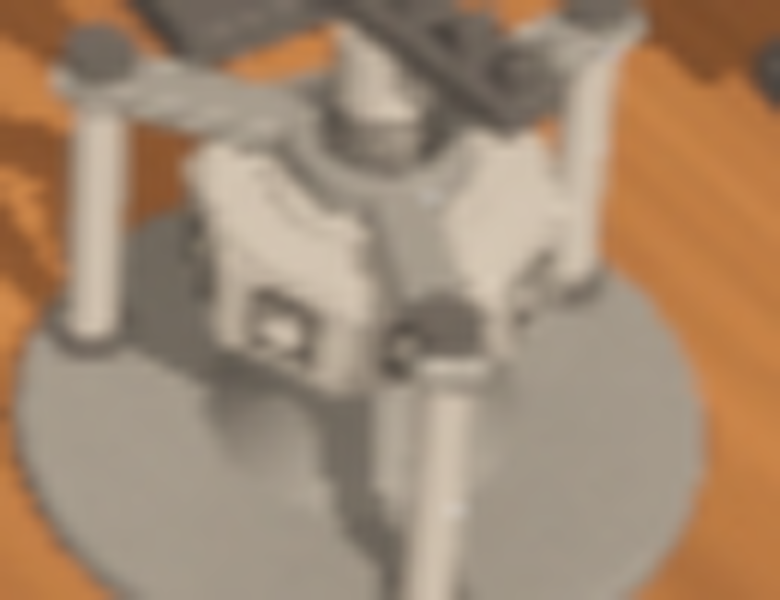

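```bash
python3 - <<'E'
from h import *
from fit import fitmask,full_jack,np
m=np.load("masks.npz")
# axis from columns/rest landmarks in side view, yaw fixed .112
print(fitmask(lambda x,y:full_jack(x,y,.112),{"side":m["side_jack"].astype(float)},[.66,.024],[.006,.006]), fitmask(lambda x,y:full_jack(x,y,.112),{"top":m["top_jack"].astype(float)},[.66,.024],[.006,.006]))
for ax in([.6556,.0263],[.659,.0255]):
  for u in([273,191.8],[283.2,193.5],[266.2,184.9],[294.1,188.7]):
    X=at_z("side",[u],.08)[0][:2]-ax; a=np.degrees(np.arctan2(X[1],X[0])); print(ax,u,np.round(X*1000,1),"r",round(np.hypot(*X)*1000,1),"az",round(a,1),"rel -x(jack)",round((a-180-6.4+180)%360-180,1))
E
```

```text
(array([0.65555082, 0.02604072]), np.float64(0.06343241298423141)) (array([0.66546531, 0.02250503]), np.float64(0.036166521721313405))
[0.6556, 0.0263] [273, 191.8] [-44.  -20.7] r 48.6 az -154.8 rel -x(jack) 18.8
[0.6556, 0.0263] [283.2, 193.5] [-21.1 -44.8] r 49.5 az -115.3 rel -x(jack) 58.3
[0.6556, 0.0263] [266.2, 184.9] [-43.6  17.8] r 47.1 az 157.8 rel -x(jack) -28.6
[0.6556, 0.0263] [294.1, 188.7] [ 21.9 -45.8] r 50.8 az -64.5 rel -x(jack) 109.1
[0.659, 0.0255] [273, 191.8] [-47.4 -19.9] r 51.4 az -157.2 rel -x(jack) 16.4
[0.659, 0.0255] [283.2, 193.5] [-24.5 -44. ] r 50.4 az -119.1 rel -x(jack) 54.5
[0.659, 0.0255] [266.2, 184.9] [-47.   18.6] r 50.6 az 158.4 rel -x(jack) -28.0
[0.659, 0.0255] [294.1, 188.7] [ 18.5 -45. ] r 48.7 az -67.7 rel -x(jack) 105.9
```

```bash
cat >> plan.py <<'E'
AX=np.array([.6597,.0245])
def at(r,az,z): # bar origin at radius r (m) at azimuth az about jack axis, tip inward
    a=np.radians(az); return ([AX[0]+r*np.cos(a),AX[1]+r*np.sin(a),z],((az-180+180)%360)-180)
E
python3 - <<'E'
from plan import *
p,r=cur(); (X,az)=at(.235,159,.09); X=np.array(X)
w=[(p+(X-p)*[i/10,i/10,max(0,(i-6)/4)],-9.7+(az+9.7)*i/10) for i in range(1,11)]
w.append(((X[0],X[1],.0325),az))
print(X,az);rows(w,c=1)
E
```

```text
[0.4403086  0.10871647 0.09      ] -21
[[-5.6,-42.8,-0.0],[-0.0,-0.1,1.2],1],
[[-6.6,-42.7,-0.0],[-0.0,-0.0,1.1],1],
[[-7.3,-42.6,-0.0],[-0.0,-0.0,1.2],1],
[[-8.3,-42.4,-0.0],[-0.0,-0.0,1.1],1],
[[-9.0,-42.2,-0.0],[-0.0,-0.0,1.1],1],
[[-9.9,-42.1,-0.0],[-0.0,-0.0,1.1],1],
[[-10.7,-41.8,8.3],[-0.0,-0.0,1.2],1],
[[-11.5,-41.6,8.3],[-0.0,-0.0,1.1],1],
[[-12.4,-41.4,8.3],[-0.0,-0.0,1.1],1],
[[-13.1,-41.2,8.3],[-0.0,-0.0,1.2],1],
[[-0.0,0.1,57.5],[-0.0,-0.0,-0.0],1],
end [0.4403 0.1087 0.0325]
```

```bash
python3 -m jog '[[[-6,-42.8,0],[0,0,1],1],[[-6.6,-42.7,0],[0,0,1],1],[[-7.3,-42.6,0],[0,0,1.2],1],[[-8.2,-42.4,0],[0,0,1.2],1],[[-9,-42.2,0],[0,0,1.2],1],[[-10,-42,0],[0,0,1.2],1],[[-10.7,-41.8,8.3],[0,0,1.2],1],[[-11.5,-41.6,8.3],[0,0,1.2],1],[[-12.4,-41.4,8.3],[0,0,1.1],1],[[-13,-41.2,8.3],[0,0,1.1],1],[[0,0,25],[0,0,0],1],[[0,0,0],[0,0,0],1]]' 60
python3 - <<'E'
from plan import *
p,r=cur(); print(p,r.as_matrix()[:,0],bot.get_obs()['q'])
rows([at(.235,159,.0325)],c=1)
E
```

```text
t: 10.55
eef_pos: [0.4364, 0.1081, 0.0621]
tool_rot: [0.002, 0.983, -0.182, -0.002]
contact_force: [0.3, -0.5, -3.4]
gripper_width: 0.198
[0.43642445 0.10807142 0.06210615] [ 0.93345786 -0.3586684  -0.00366233] [-1.13267945  0.48626234  0.94902742  2.23817794 -0.619207    0.71009515
 -1.68287188]
[[3.5,-2.1,29.6],[0.3,0.2,-0.0],1],
end [0.4403 0.1087 0.0325]
```

```bash
python3 -m jog '[[[3.5,-2,15],[0.3,0.2,0],1],[[0,0,14.5],[0,0,0],1],[[20,0,0],[0,0,0],1],[[22,0,0],[0,0,0],1],[[0,0,0],[0,0,0],1],[[0,0,0],[0,0,0],1]]' 60
cat > look.py <<'E'
from h import *
from plan import *
import sys
p,r=cur(); x=r.as_matrix()[:,0]; o=bot.get_obs()
print("tcp",np.round(p,4),"xaxis",np.round(x,3),"az",np.degrees(np.arctan2(x[1],x[0])),"r",np.hypot(*(p[:2]-AX)),"F",np.round(o['contact_force'],1),"M",np.round(o['torque'],2))
im,d=bot.read_camera("side"); tag=sys.argv[1]; np.save(f"p_{tag}.npy",im); np.save(f"d_{tag}.npy",d)
c=im[140:225,225:325]; cv2.imwrite(f"pics/{tag}.png",cv2.cvtColor(cv2.resize(c,None,fx=7.5,fy=7.5,interpolation=cv2.INTER_CUBIC),cv2.COLOR_RGB2BGR))
for s in(-.045,.045,.115,.125): print(s,(proj("side",p+[0,0,.0475]+s*x)[0]-[225,140]+.5)*7.5)
E
python3 look.py j1
```

```text
t: 11.3
eef_pos: [0.4814, 0.0937, 0.0348]
tool_rot: [-0.002, 0.983, -0.183, 0.002]
contact_force: [-1.4, 0.1, -3.2]
gripper_width: 0.203
tcp [0.4814 0.0937 0.0348] xaxis [ 0.933 -0.361  0.002] az -21.131301080179906 r 0.19121349137933674 F [-1.4  0.1 -3.2] M [0.03 0.02 0.01]
-0.045 [-108.85653306  397.41865996]
0.045 [ 99.20833193 367.86056436]
0.115 [258.11037682 345.26589613]
0.125 [280.61298642 342.06474194]
```

View pics/j1.png

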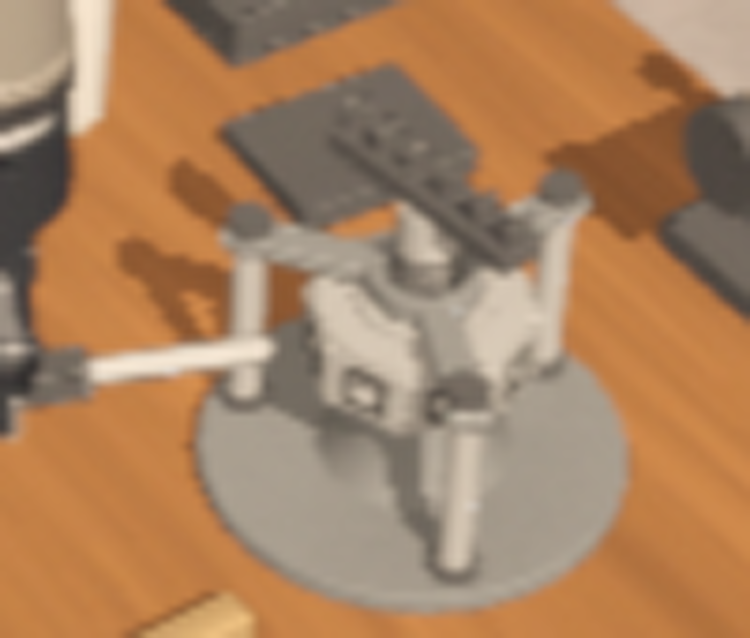

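```bash
python3 - <<'E'
from h import *
f=lambda X:(proj("side",X)[0]-[225,140]+.5)*7.5
for nm,az in(("B",157),("B",159),("B",161),("A",202),("A",204),("A",206)):
    a=np.radians(az)
    for z in(.08,): print(nm,az,[np.round(f([.6556+r*np.cos(a),.0263+r*np.sin(a),z])) for r in(.026,.048,.066)])
a=np.radians(204);print("A at z .0725/.0875",[np.round(f([.6556+.048*np.cos(a),.0263+.048*np.sin(a),z])) for z in(.0725,.0875)])
E
```

```text
B 157 [array([360., 334.]), array([310., 340.]), array([270., 344.])]
B 159 [array([360., 335.]), array([311., 342.]), array([271., 348.])]
B 161 [array([361., 337.]), array([312., 345.]), array([272., 352.])]
A 202 [array([386., 360.]), array([359., 389.]), array([336., 413.])]
A 204 [array([388., 361.]), array([362., 391.]), array([341., 415.])]
A 206 [array([390., 362.]), array([366., 392.]), array([346., 417.])]
A at z .0725/.0875 [array([362., 403.]), array([363., 378.])]
```

```bash
python3 -m jog '[[[8,0,1],[0,0,0],1],[[8,0,0],[0,0,0],1],[[5,0,0],[0,0,0],1],[[0,0,0],[0,0,0],1]]' 60
python3 look.py j2
```

```text
t: 11.85
eef_pos: [0.5024, 0.0864, 0.0338]
tool_rot: [-0.002, 0.983, -0.183, 0.002]
contact_force: [-0.8, -0.1, -3.1]
gripper_width: 0.199
tcp [0.5024 0.0864 0.0338] xaxis [ 0.933 -0.36   0.004] az -21.080095375551654 r 0.16904251152123836 F [-0.8 -0.1 -3.1] M [ 0.02  0.05 -0.  ]
-0.045 [-57.3964682  390.71414306]
0.045 [149.39616475 360.97028307]
0.115 [307.3824452  338.22596206]
0.125 [329.75920422 335.00308133]
```

View pics/j2.png

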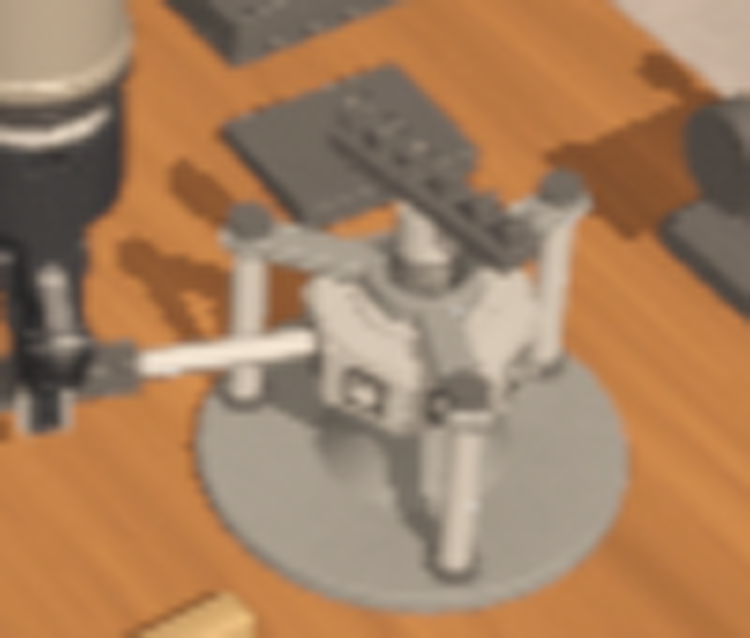

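```bash
python3 -m jog '[[[4,0,0],[0,0,0],1],[[4,0,0],[0,0,0],1],[[0,0,0],[0,0,0],1]]' 60
python3 -c "
from plan import *
o=bot.get_obs();p,r=cur();print(p,np.hypot(*(p[:2]-AX)),o['contact_force'],o['torque'],r.as_matrix()[:,0])"
```

```text
t: 12.28
eef_pos: [0.5098, 0.0837, 0.0339]
tool_rot: [-0.002, 0.983, -0.183, 0.002]
contact_force: [-1.3, 0.0, -3.3]
gripper_width: 0.2
[0.50978094 0.08367576 0.03386234] 0.1611753571979529 [-1.33920005  0.03184507 -3.31763333] [-0.01391776  0.06221186 -0.02767968] [ 0.9331685 -0.3594178  0.003924 ]
```

```bash
python3 -m jog '[[[4,0,0],[0,0,0],1],[[4,0,0],[0,0,0],1],[[0,0,0],[0,0,0],1]]' 60
python3 look.py j3
```

```text
t: 12.65
eef_pos: [0.5172, 0.0807, 0.0339]
tool_rot: [-0.002, 0.983, -0.183, 0.002]
contact_force: [0.3, -1.1, -3.1]
gripper_width: 0.195
tcp [0.5172 0.0807 0.0339] xaxis [ 0.933 -0.36   0.004] az -21.07418136805548 r 0.15315699560457888 F [ 0.3 -1.1 -3.1] M [-0.07 -0.    0.03]
-0.045 [-20.59489457 385.3413315 ]
0.045 [185.44159919 355.68903276]
0.115 [342.88247564 333.01013121]
0.125 [365.1841963  329.79620611]
```

View pics/j3.png

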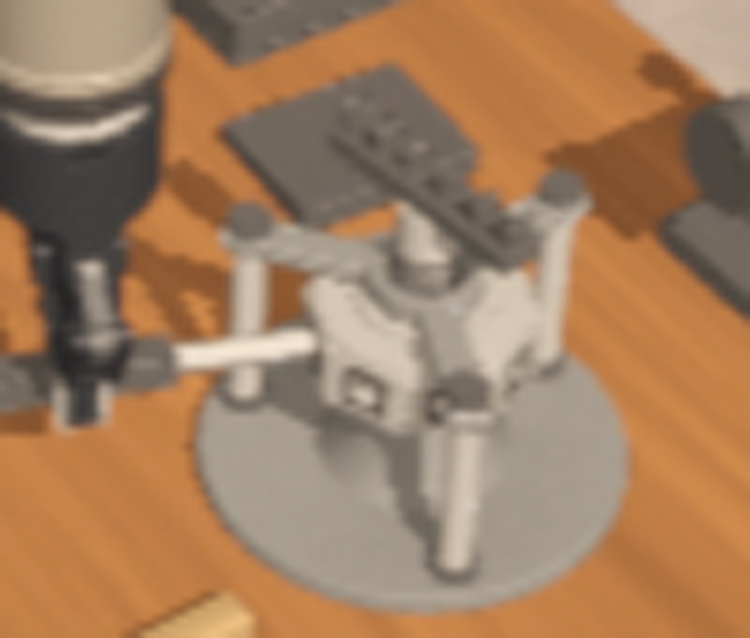

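```bash
python3 - <<'E'
from plan import *
rows([at(.1535,159+4*i,.0335) for i in range(1,5)],c=1)
E
```

```text
[[0.4,12.2,0.3],[-0.3,-0.2,-4.1],1],
[[0.3,10.7,-0.0],[0.0,-0.0,-4.0],1],
[[0.4,10.7,-0.0],[0.0,-0.0,-4.0],1],
[[0.4,10.7,-0.0],[0.0,-0.0,-4.0],1],
end [0.5068 0.0378 0.0335]
```

```bash
python3 -m jog '[[[0.2,6,0],[0,0,-2],1],[[0.4,10.7,0],[0,0,-4],1],[[0.4,10.7,0],[0,0,-4],1]]' 60
cat > st.py <<'E'
from plan import *
o=bot.get_obs();p,r=cur();d=p[:2]-AX;x=r.as_matrix()[:,0];F=o['contact_force'];u=d/np.hypot(*d);tn=np.array([-u[1],u[0]])
az=np.degrees(np.arctan2(d[1],d[0]))%360
print("t",o['t'],"z",round(p[2],4),"r",round(np.hypot(*d),4),"az",round(az,2),"rel",round(az-186.4,1),"tool az+180",round((np.degrees(np.arctan2(x[1],x[0]))+180)%360,2),"Frad",round(F[:2]@u,1),"Ftan",round(F[:2]@tn,1),"Fz",round(F[2],1),"M",np.round(o['torque'],2),"w",round(o['gripper_width'],3),"q3,4,7",np.round(o['q'][[2,3,6]],2))
E
python3 st.py
```

```text
t: 13.08
eef_pos: [0.5092, 0.0569, 0.0337]
tool_rot: [-0.003, 0.996, -0.092, 0.002]
contact_force: [0.8, 7.6, -3.1]
gripper_width: 0.197
t 13.075 z 0.0337 r 0.154 az 167.85 rel -18.5 tool az+180 169.42 Frad 0.8 Ftan -7.6 Fz -3.1 M [ 1.53 -0.12  0.77] w 0.197 q3,4,7 [ 0.78  2.12 -1.36]
```

```bash
cat >> st.py <<'E'
print("axis torque",round(o['torque'][2]+np.hypot(*d)*(F[:2]@tn),2))
E
python3 -m jog '[[[0.4,10.7,0],[0,0,-4],1],[[0.4,10.7,0],[0,0,-4],1],[[0.4,10.7,0],[0,0,-4],1],[[0.4,10.7,0],[0,0,-4],1],[[0.4,10.7,0],[0,0,-4],1],[[0.4,10.7,0],[0,0,-4],1],[[0.4,10.7,0],[0,0,-4],1],[[0.4,10.7,0],[0,0,-4],1]]' 60
python3 st.py; python3 look.py j4 
```

```text
t: 14.08
eef_pos: [0.5148, -0.0276, 0.0329]
tool_rot: [-0.003, 0.983, 0.186, 0.001]
contact_force: [-2.9, 5.4, -2.1]
gripper_width: 0.196
t 14.075 z 0.0329 r 0.154 az 199.79 rel 13.4 tool az+180 201.4 Frad 0.9 Ftan -6.0 Fz -2.1 M [1.27 0.55 0.78] w 0.196 q3,4,7 [ 0.62  2.1  -0.77]
axis torque -0.15
tcp [ 0.5148 -0.0276  0.0329] xaxis [0.931 0.365 0.003] az 21.39506803211107 r 0.15396937882666076 F [-2.9  5.4 -2.1] M [1.27 0.55 0.78]
-0.045 [156.09675502 590.94405446]
0.045 [280.56200715 463.36032643]
0.115 [371.48767272 370.17405044]
0.125 [384.08676917 357.26287973]
```

View pics/j4.png

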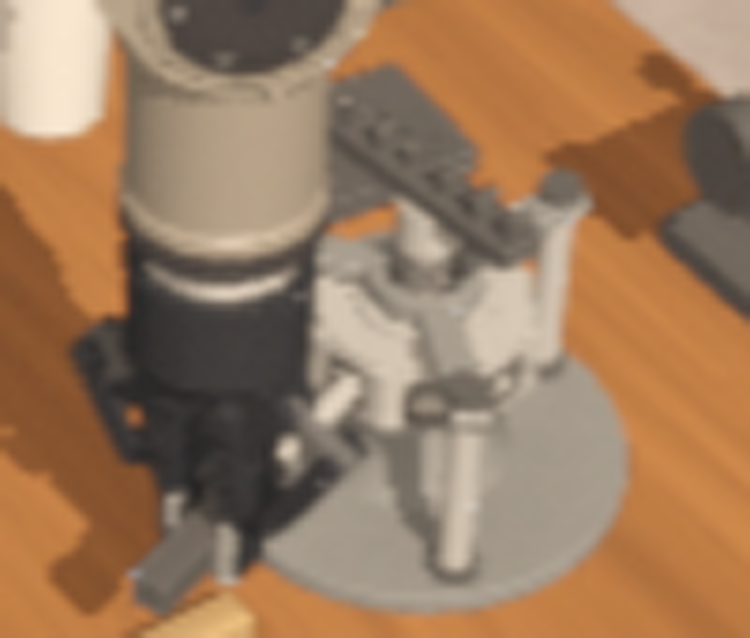

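```bash
python3 -m jog '[[[0.4,10.7,0],[0,0,-4],1],[[0.4,10.7,0],[0,0,-4],1],[[0.4,10.7,0],[0,0,-4],1],[[0.4,10.7,0],[0,0,-4],1],[[0.4,10.7,0],[0,0,-4],1],[[0.4,10.7,0],[0,0,-4],1],[[0.4,10.7,0],[0,0,-4],1]]' 60
python3 st.py; python3 look.py j5 
```

```text
t: 15.0
eef_pos: [0.5562, -0.0891, 0.0324]
tool_rot: [-0.003, 0.909, 0.417, 0.001]
contact_force: [-5.4, 5.3, -1.0]
gripper_width: 0.201
t 15.0 z 0.0324 r 0.1537 az 227.65 rel 41.2 tool az+180 229.3 Frad -0.3 Ftan -7.6 Fz -1.0 M [0.99 1.08 0.76] w 0.201 q3,4,7 [ 0.48  1.98 -0.29]
axis torque -0.41
tcp [ 0.5562 -0.0891  0.0324] xaxis [0.652 0.758 0.004] az 49.30118039460448 r 0.15370550216497011 F [-5.4  5.3 -1. ] M [0.99 1.08 0.76]
-0.045 [378.85013956 660.1482623 ]
0.045 [397.52691074 500.19615686]
0.115 [411.01755969 384.88932771]
0.125 [412.87671614 369.01388386]
```

View pics/j5.png

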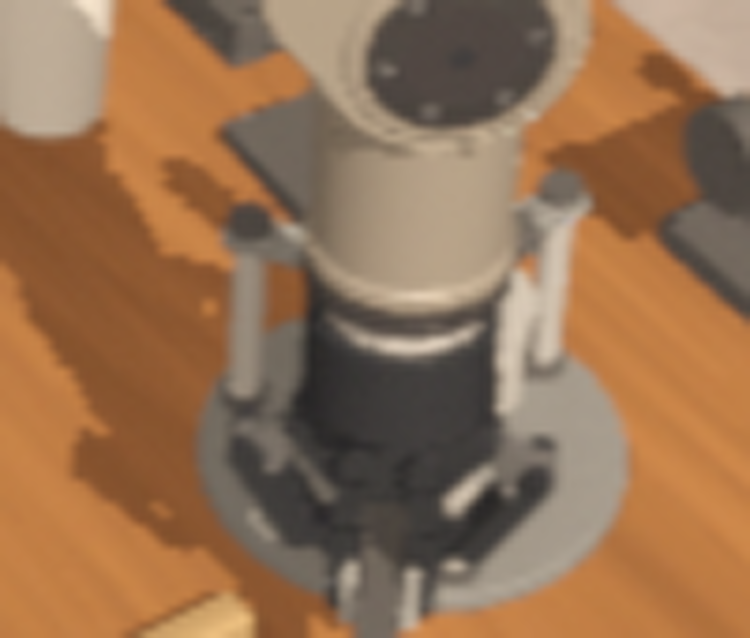

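```bash
python3 -m jog '[[[0.2,8,0],[0,0,-3],1],[[0.1,4,0],[0,0,-1.5],1],[[0,0,0],[0,0,0],1],[[0,0,0],[0,0,0],1]]' 60
python3 st.py
```

```text
t: 15.55
eef_pos: [0.566, -0.097, 0.0326]
tool_rot: [-0.002, 0.893, 0.451, 0.001]
contact_force: [-4.0, 2.1, -1.8]
gripper_width: 0.201
t 15.55 z 0.0326 r 0.1534 az 232.37 rel 46.0 tool az+180 233.57 Frad 0.8 Ftan -4.5 Fz -1.8 M [0.6  0.95 0.6 ] w 0.201 q3,4,7 [ 0.46  1.95 -0.22]
axis torque -0.09
```

```bash
python3 -m jog '[[[0,-2,0],[0,0,1],1],[[-4,0,0],[0,0,0],1],[[-8,0,0],[0,0,0],1],[[-14,0,0],[0,0,0],1],[[-14,0,0],[0,0,0],1],[[0,0,0],[0,0,0],1]]' 60
python3 st.py
python3 - <<'E'
from plan import *
p,r=cur(); d=p[:2]-AX; a=np.degrees(np.arctan2(d[1],d[0]))%360
rows([at(.194,a-7.5*i,.0330) for i in range(1,10)],c=1)
E
```

```text
t: 16.3
eef_pos: [0.5418, -0.1306, 0.0334]
tool_rot: [-0.0, 0.898, 0.44, 0.003]
contact_force: [0.0, -0.0, -3.0]
gripper_width: 0.198
t 16.3 z 0.0334 r 0.1948 az 232.77 rel 46.4 tool az+180 232.25 Frad 0.0 Ftan 0.0 Fz -3.0 M [-0.02  0.03 -0.04] w 0.198 q3,4,7 [ 0.47  2.   -0.17]
axis torque -0.03
[[2.2,-25.3,0.4],[0.1,-0.3,7.0],1],
[[1.7,-25.4,-0.0],[0.0,-0.0,7.5],1],
[[1.6,-25.3,-0.1],[0.0,-0.0,7.5],1],
[[1.7,-25.3,0.0],[0.0,-0.0,7.5],1],
[[1.6,-25.3,0.0],[0.0,-0.0,7.5],1],
[[1.7,-25.4,0.0],[0.0,-0.0,7.5],1],
[[1.6,-25.3,0.0],[0.0,-0.0,7.5],1],
[[1.7,-25.3,0.0],[0.0,-0.0,7.5],1],
[[1.6,-25.3,0.0],[0.0,-0.0,7.5],1],
end [0.472  0.0738 0.033 ]
```

```bash
python3 -m jog '[[[2,-25.3,0],[0,0,7],1],[[1.7,-25.3,0],[0,0,7.5],1],[[1.6,-25.3,0],[0,0,7.5],1],[[1.7,-25.3,0],[0,0,7.5],1],[[1.6,-25.3,0],[0,0,7.5],1],[[1.7,-25.3,0],[0,0,7.5],1],[[1.6,-25.3,0],[0,0,7.5],1],[[1.7,-25.3,0],[0,0,7.5],1],[[1.6,-25.3,0],[0,0,7.5],1],[[0,0,0],[0,0,0],1]]' 60
python3 st.py;python3 look.py j6
```

```text
t: 17.55
eef_pos: [0.4733, 0.0782, 0.0336]
tool_rot: [-0.002, 0.992, -0.125, 0.003]
contact_force: [0.1, -0.7, -3.7]
gripper_width: 0.202
t 17.55 z 0.0336 r 0.194 az 163.93 rel -22.5 tool az+180 165.67 Frad -0.3 Ftan 0.6 Fz -3.7 M [-0.03  0.05 -0.01] w 0.202 q3,4,7 [ 0.81  2.19 -1.46]
axis torque 0.11
tcp [0.4733 0.0782 0.0336] xaxis [ 0.969 -0.248  0.005] az -14.33112497883619 r 0.19396599858985786 F [ 0.1 -0.7 -3.7] M [-0.03  0.05 -0.01]
-0.045 [-104.0679917   436.70224177]
0.045 [ 99.51780931 389.35657055]
0.115 [253.71570195 353.47898806]
0.125 [275.46292128 348.41779653]
```

View pics/j6.png

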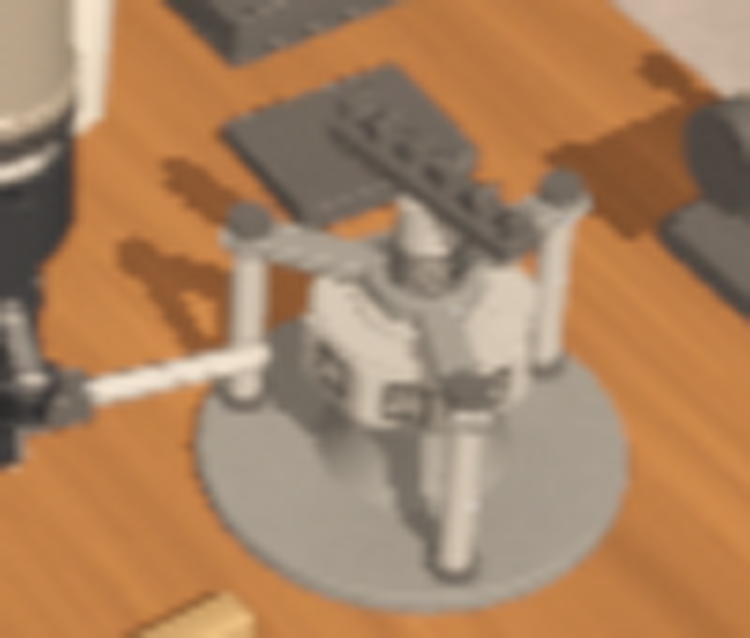

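```bash
python3 - <<'E'
from h import *
for px in([331,368],[404,401],[490,385]):
    u=np.array(px)/7.5+[225,140]-.5
    X=at_z("side",[u],.08)[0][:2]-[.6556,.0263]; a=np.degrees(np.arctan2(X[1],X[0]))%360; print(px,np.hypot(*X),a,a-186.4,a%45)
    
c=np.load("p_j6.npy")[172:202,260:300]; cv2.imwrite("pics/j6z.png",cv2.cvtColor(cv2.resize(c,None,fx=18,fy=18,interpolation=cv2.INTER_CUBIC),cv2.COLOR_RGB2BGR))
E
```

```text
[331, 368] 0.0470318349601308 180.8968292853742 -5.50317071462581 0.8968292853741957
[404, 401] 0.04747552567039761 226.48740159801346 40.08740159801346 1.487401598013463
[490, 385] 0.04656284228764462 275.1968471952556 88.7968471952556 5.1968471952556
```

View pics/j6z.png

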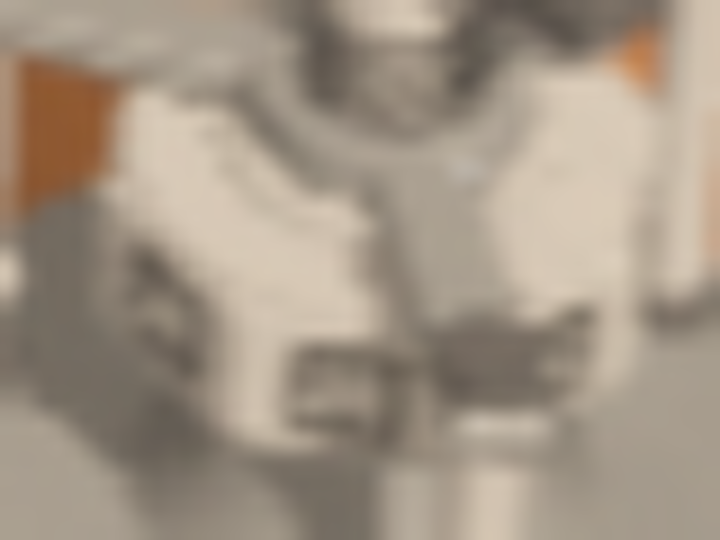

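```bash
python3 - <<'E'
from plan import *
rows([at(.19,170,.033),at(.19,176,.033),at(.188,181,.033),at(.171,181,.033)],c=1)
E
```

```text
[[4.4,18.6,0.6],[-0.3,-0.3,-4.4],1],
[[1.1,19.8,-0.0],[0.0,0.0,-6.0],1],
[[2.7,16.4,-0.0],[0.0,0.0,-5.0],1],
[[17.0,0.0,-0.0],[0.0,0.0,0.0],1],
end [0.4888 0.0216 0.033 ]
```

```bash
python3 -m jog '[[[4.4,18.6,0.5],[-0.3,-0.3,-4.4],1],[[1.1,19.8,0],[0,0,-6],1],[[2.7,16.4,0],[0,0,-5],1],[[8,0,0],[0,0,0],1],[[7,0,0],[0,0,0],1],[[0,0,0],[0,0,0],1]]' 60
python3 st.py;python3 look.py j7
```

```text
t: 18.35
eef_pos: [0.4871, 0.021, 0.033]
tool_rot: [0.0, 1.0, 0.008, -0.0]
contact_force: [-0.7, 0.0, -3.8]
gripper_width: 0.202
t 18.35 z 0.033 r 0.1726 az 181.16 rel -5.2 tool az+180 180.88 Frad 0.7 Ftan -0.0 Fz -3.8 M [0.01 0.04 0.  ] w 0.202 q3,4,7 [ 0.73  2.17 -1.15]
axis torque -0.0
tcp [0.4871 0.021  0.033 ] xaxis [ 1.     0.015 -0.   ] az 0.8762573991925314 r 0.17264697576433177 F [-0.7  0.  -3.8] M [0.01 0.04 0.  ]
-0.045 [  7.29264685 524.41986943]
0.045 [187.99298288 439.6348209 ]
0.115 [322.44183874 376.55023323]
0.125 [341.23871212 367.73051691]
```

View pics/j7.png

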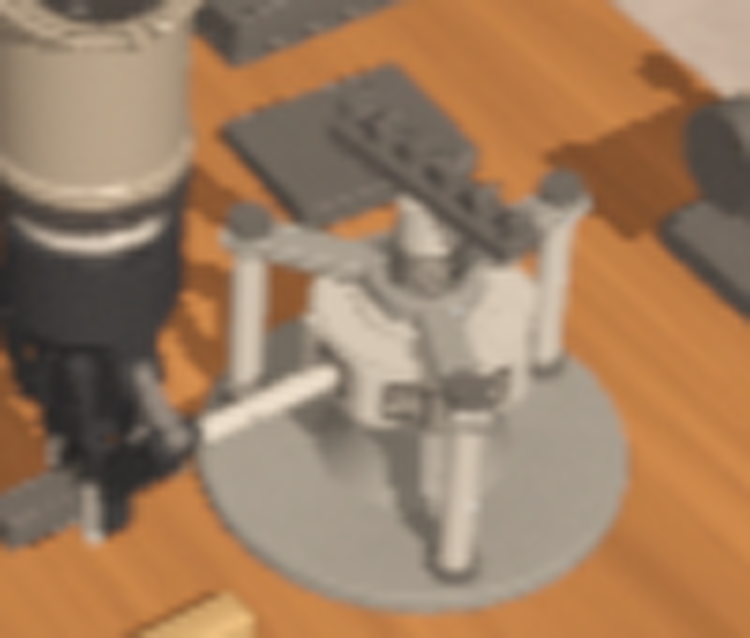

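```bash
python3 -m jog '[[[3,-0.5,-1],[0,0,0],1],[[3,0,0],[0,0,0],1],[[0,0,0],[0,0,0],1]]' 60
python3 st.py
```

```text
t: 18.77
eef_pos: [0.4924, 0.0211, 0.034]
tool_rot: [0.0, 1.0, 0.007, -0.0]
contact_force: [0.4, 0.3, -3.6]
gripper_width: 0.198
t 18.775 z 0.034 r 0.1674 az 181.17 rel -5.2 tool az+180 180.86 Frad -0.4 Ftan -0.3 Fz -3.6 M [ 0.02  0.06 -0.01] w 0.198 q3,4,7 [ 0.73  2.15 -1.15]
axis torque -0.06
```

```bash
python3 -m jog '[[[4,0,0],[0,0,0],1],[[4,0,0],[0,0,0],1],[[0,0,0],[0,0,0],1]]' 60
python3 st.py
```

```text
t: 19.15
eef_pos: [0.5005, 0.021, 0.034]
tool_rot: [0.0, 1.0, 0.007, -0.0]
contact_force: [-0.8, -0.3, -2.4]
gripper_width: 0.197
t 19.15 z 0.034 r 0.1592 az 181.25 rel -5.2 tool az+180 180.85 Frad 0.8 Ftan 0.3 Fz -2.4 M [-0.02  0.08  0.  ] w 0.197 q3,4,7 [ 0.73  2.14 -1.15]
axis torque 0.06
```

```bash
python3 -m jog '[[[3,0,0],[0,0,0],1],[[2.5,0,0],[0,0,0],1],[[0,0,0],[0,0,0],1]]' 60
python3 st.py;python3 look.py j8
```

```text
t: 19.52
eef_pos: [0.5058, 0.0212, 0.034]
tool_rot: [0.0, 1.0, 0.007, -0.0]
contact_force: [-0.4, 0.2, -3.6]
gripper_width: 0.197
t 19.525 z 0.034 r 0.1539 az 181.24 rel -5.2 tool az+180 180.85 Frad 0.4 Ftan -0.2 Fz -3.6 M [-0.01 -0.   -0.03] w 0.197 q3,4,7 [ 0.73  2.12 -1.15]
axis torque -0.07
tcp [0.5058 0.0212 0.034 ] xaxis [ 1.     0.015 -0.001] az 0.8504057504929569 r 0.1539375067030795 F [-0.4  0.2 -3.6] M [-0.01 -0.   -0.03]
-0.045 [ 45.73772957 504.85358434]
0.045 [224.68687347 421.09657753]
0.115 [357.88392764 358.75266455]
0.125 [376.50916664 350.03489993]
```

View pics/j8.png

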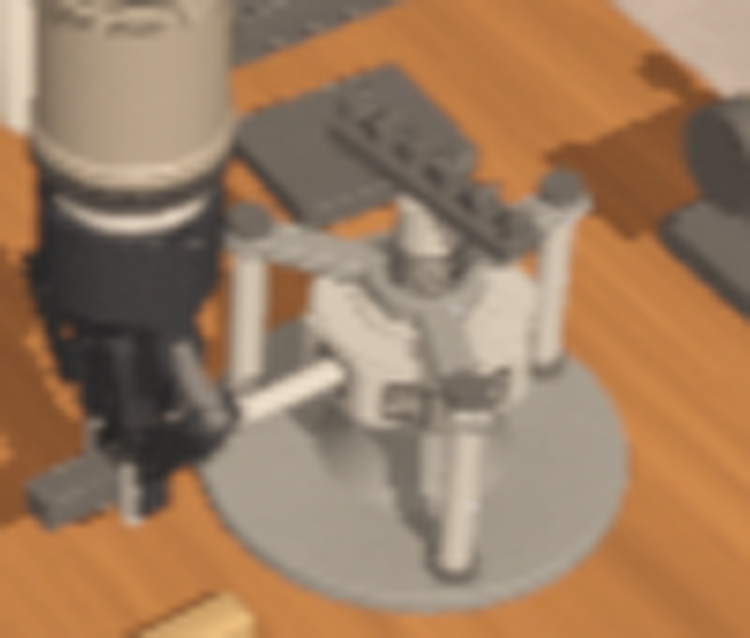

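```bash
python3 -m jog '[[[0.2,6,0],[0,0,-2],1],[[0.4,10.7,0],[0,0,-4],1],[[0.4,10.7,0],[0,0,-4],1],[[0.4,10.7,0],[0,0,-4],1],[[0.4,10.7,0],[0,0,-4],1],[[0.4,10.7,0],[0,0,-4],1],[[0.4,10.7,0],[0,0,-4],1],[[0.4,10.7,0],[0,0,-4],1],[[0.4,10.7,0],[0,0,-4],1]]' 60
python3 st.py
```

```text
t: 20.7
eef_pos: [0.5315, -0.0624, 0.0333]
tool_rot: [-0.002, 0.953, 0.303, -0.002]
contact_force: [-4.2, 7.3, -1.0]
gripper_width: 0.197
t 20.7 z 0.0333 r 0.1549 az 214.11 rel 27.7 tool az+180 215.22 Frad -0.7 Ftan -8.4 Fz -1.0 M [1.33 0.67 0.78] w 0.197 q3,4,7 [ 0.55  2.05 -0.53]
axis torque -0.52
```

Normal friction so far. From here I'll use smaller steps, with checks.

```bash
for k in 1 2 3; do :; done; python3 -m jog '[[[0.2,5.4,0],[0,0,-2],1],[[0.2,5.4,0],[0,0,-2],1],[[0.2,5.4,0],[0,0,-2],1]]' 60
python3 st.py
```

```text
t: 21.08
eef_pos: [0.5411, -0.0752, 0.0331]
tool_rot: [-0.002, 0.936, 0.351, -0.003]
contact_force: [-4.3, 5.2, -0.8]
gripper_width: 0.197
t 21.075 z 0.0331 r 0.1549 az 220.05 rel 33.7 tool az+180 221.13 Frad -0.1 Ftan -6.8 Fz -0.8 M [1.11 0.79 0.7 ] w 0.197 q3,4,7 [ 0.52  2.02 -0.43]
axis torque -0.35
```

```bash
python3 -m jog '[[[0.2,5.4,0],[0,0,-2],1],[[0.2,5.4,0],[0,0,-2],1]]' 60
python3 st.py
```

```text
t: 21.32
eef_pos: [0.5484, -0.0832, 0.0331]
tool_rot: [-0.002, 0.924, 0.384, -0.003]
contact_force: [-5.5, 5.0, -0.4]
gripper_width: 0.199
t 21.325 z 0.0331 r 0.1548 az 224.05 rel 37.6 tool az+180 225.11 Frad 0.5 Ftan -7.4 Fz -0.4 M [1.   0.96 0.74] w 0.199 q3,4,7 [ 0.5   2.   -0.37]
axis torque -0.41
```

```bash
python3 -m jog '[[[0.2,5.4,0],[0,0,-2],1],[[0.2,5.4,0],[0,0,-2],1]]' 60
python3 st.py
```

```text
t: 21.58
eef_pos: [0.5562, -0.0906, 0.033]
tool_rot: [-0.002, 0.91, 0.415, -0.003]
contact_force: [-5.3, 3.8, -0.5]
gripper_width: 0.201
t 21.575 z 0.033 r 0.1549 az 228.03 rel 41.6 tool az+180 229.09 Frad 0.7 Ftan -6.4 Fz -0.5 M [0.91 1.04 0.75] w 0.201 q3,4,7 [ 0.48  1.98 -0.3 ]
axis torque -0.25
```

```bash
python3 -m jog '[[[0.2,5.4,0],[0,0,-2],1],[[0.2,5.4,0],[0,0,-2],1]]' 60
python3 st.py
```

```text
t: 21.82
eef_pos: [0.5645, -0.0976, 0.0329]
tool_rot: [-0.002, 0.895, 0.447, -0.003]
contact_force: [-6.9, 3.5, 0.4]
gripper_width: 0.2
t 21.825 z 0.0329 r 0.1549 az 232.06 rel 45.7 tool az+180 233.07 Frad 1.5 Ftan -7.6 Fz 0.4 M [0.82 1.13 0.77] w 0.2 q3,4,7 [ 0.46  1.95 -0.24]
axis torque -0.4
```

```bash
python3 -m jog '[[[0,0,0],[0,0,0],1],[[0,-2,0],[0,0,1],1],[[-4,0,0],[0,0,0],1],[[-8,0,0],[0,0,0],1],[[-14,0,0],[0,0,0],1],[[-11,0,0],[0,0,0],1],[[0,0,0],[0,0,0],1]]' 60
python3 st.py
python3 - <<'E'
from plan import *
p,r=cur(); d=p[:2]-AX; a=np.degrees(np.arctan2(d[1],d[0]))%360
rows([at(.191,a+(175-a)*i/8,.0335) for i in range(1,9)],c=1)
E
```

```text
t: 22.7
eef_pos: [0.5424, -0.1288, 0.0342]
tool_rot: [0.0, 0.9, 0.436, -0.001]
contact_force: [0.4, 0.9, -2.6]
gripper_width: 0.191
t 22.7 z 0.0342 r 0.1931 az 232.59 rel 46.2 tool az+180 231.67 Frad -0.9 Ftan -0.2 Fz -2.6 M [-0.03  0.05 -0.05] w 0.191 q3,4,7 [ 0.47  1.99 -0.2 ]
axis torque -0.1
[[3.2,-24.0,0.7],[-0.0,0.1,6.3],1],
[[1.5,-23.9,-0.0],[-0.0,-0.0,7.2],1],
[[1.5,-24.0,-0.0],[-0.0,-0.0,7.2],1],
[[1.5,-23.9,-0.0],[-0.0,-0.0,7.2],1],
[[1.5,-23.9,-0.0],[-0.0,-0.0,7.2],1],
[[1.5,-23.9,0.0],[-0.0,-0.0,7.2],1],
[[1.5,-24.0,0.0],[-0.0,-0.0,7.2],1],
[[1.5,-23.9,0.0],[-0.0,-0.0,7.2],1],
end [0.4695 0.0411 0.0335]
```

```bash
python3 -m jog '[[[2.6,-24,0.5],[0,0,6.3],1],[[1.5,-23.9,0],[0,0,7.2],1],[[1.5,-23.9,0],[0,0,7.2],1],[[1.5,-23.9,0],[0,0,7.2],1],[[1.5,-23.9,0],[0,0,7.2],1],[[1.5,-23.9,0],[0,0,7.2],1],[[1.5,-23.9,0],[0,0,7.2],1],[[1.5,-23.9,0],[0,0,7.2],1],[[0,0,0],[0,0,0],1]]' 60
python3 st.py;python3 look.py j9
python3 - <<'E'
import numpy as np,cv2
c=np.load("p_j9.npy")[172:202,260:300]; cv2.imwrite("pics/j9z.png",cv2.cvtColor(cv2.resize(c,None,fx=18,fy=18,interpolation=cv2.INTER_CUBIC),cv2.COLOR_RGB2BGR))
E
```

```text
t: 23.82
eef_pos: [0.47, 0.0446, 0.0335]
tool_rot: [-0.0, 0.999, -0.04, -0.0]
contact_force: [-1.2, 0.3, -3.1]
gripper_width: 0.199
t 23.825 z 0.0335 r 0.1907 az 173.94 rel -12.5 tool az+180 175.36 Frad 1.3 Ftan -0.1 Fz -3.1 M [-0.02  0.01  0.05] w 0.199 q3,4,7 [ 0.76  2.2  -1.28]
axis torque 0.03
tcp [0.47   0.0446 0.0335] xaxis [ 0.997 -0.081 -0.001] az -4.637850138956319 r 0.19074127845363298 F [-1.2  0.3 -3.1] M [-0.02  0.01  0.05]
-0.045 [-63.22642159 498.83001924]
0.045 [128.74751377 427.3986546 ]
0.115 [272.42419962 373.9295538 ]
0.125 [292.56898639 366.43210699]
```

View pics/j9.png

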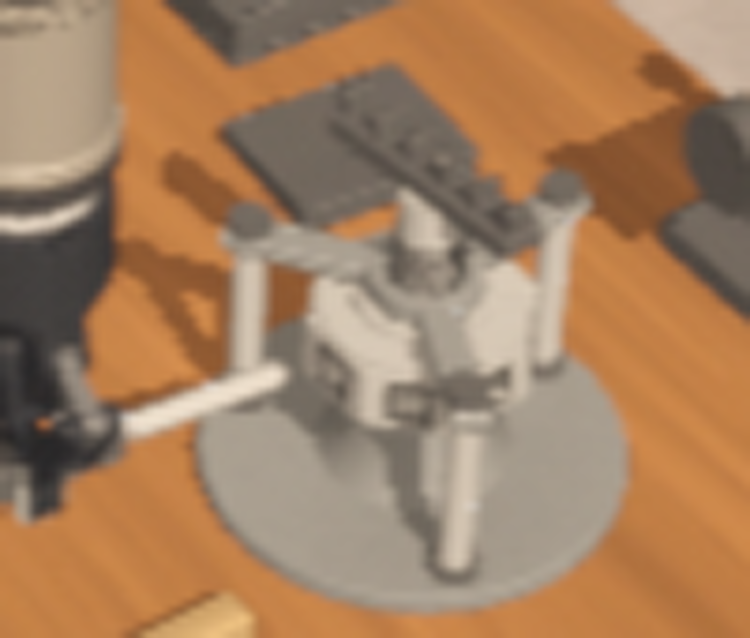

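View pics/j9z.png

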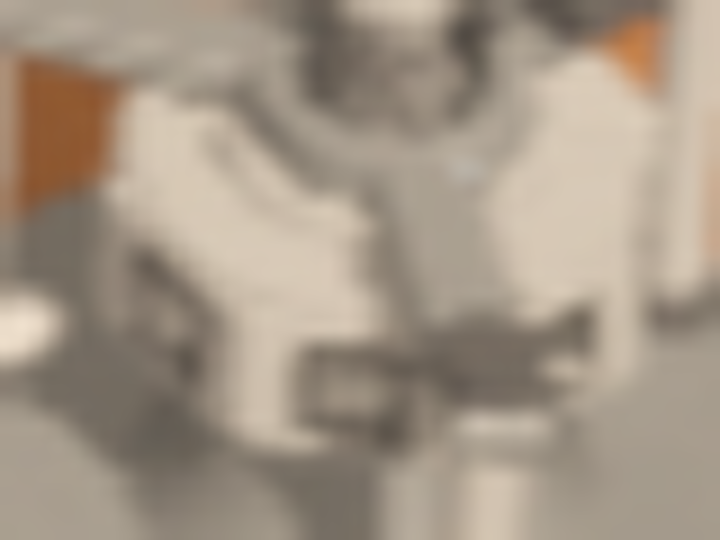

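```bash
python3 - <<'E'
from plan import *
rows([at(.188,182,.034),at(.171,182,.034)],c=1)
E

```

```text
[[3.9,24.9,-0.4],[0.0,0.0,-6.7],1],
[[17.0,0.1,-0.0],[0.0,0.0,0.0],1],
end [0.4888 0.0185 0.034 ]
```

```bash
python3 -m jog '[[[2,12.5,-0.4],[0,0,-3.4],1],[[2,12.5,0],[0,0,-3.3],1],[[8,0,0],[0,0,0],1],[[8,0,0],[0,0,0],1],[[4,0,0],[0,0,0],1],[[0,0,0],[0,0,0],1]]' 60
python3 st.py
```

```text
t: 24.62
eef_pos: [0.4924, 0.018, 0.0338]
tool_rot: [0.0, 1.0, 0.016, -0.0]
contact_force: [0.6, 0.6, -4.1]
gripper_width: 0.2
t 24.625 z 0.0338 r 0.1674 az 182.24 rel -4.2 tool az+180 181.88 Frad -0.6 Ftan -0.6 Fz -4.1 M [-0.02  0.1  -0.02] w 0.2 q3,4,7 [ 0.72  2.15 -1.14]
axis torque -0.12
```

```bash
python3 -m jog '[[[4,0,0],[0,0,0],1],[[4,0,0],[0,0,0],1],[[0,0,0],[0,0,0],1]]' 60
python3 st.py
```

```text
t: 25.0
eef_pos: [0.5004, 0.018, 0.0339]
tool_rot: [0.0, 1.0, 0.016, -0.0]
contact_force: [0.7, 0.7, -4.0]
gripper_width: 0.197
t 25.0 z 0.0339 r 0.1594 az 182.35 rel -4.0 tool az+180 181.86 Frad -0.7 Ftan -0.6 Fz -4.0 M [0.02 0.06 0.02] w 0.197 q3,4,7 [ 0.72  2.14 -1.14]
axis torque -0.08
```

```bash
python3 -m jog '[[[3,0,0],[0,0,0],1],[[2.5,0,0],[0,0,0],1],[[0,0,0],[0,0,0],1]]' 60
python3 st.py
```

```text
t: 25.38
eef_pos: [0.5058, 0.0181, 0.0339]
tool_rot: [0.0, 1.0, 0.016, -0.0]
contact_force: [0.6, -0.9, -2.5]
gripper_width: 0.197
t 25.375 z 0.0339 r 0.1541 az 182.4 rel -4.0 tool az+180 181.85 Frad -0.5 Ftan 1.0 Fz -2.5 M [-0.05  0.04 -0.03] w 0.197 q3,4,7 [ 0.72  2.12 -1.14]
axis torque 0.12
```

```bash
python3 -m jog '[[[0.2,5.4,0],[0,0,-2],1],[[0.2,5.4,0],[0,0,-2],1]]' 60
python3 st.py
```

```text
t: 25.62
eef_pos: [0.5059, 0.0082, 0.0337]
tool_rot: [-0.001, 0.999, 0.053, -0.001]
contact_force: [-1.5, 6.2, -3.3]
gripper_width: 0.201
t 25.625 z 0.0337 r 0.1547 az 186.04 rel -0.4 tool az+180 186.12 Frad 0.8 Ftan -6.3 Fz -3.3 M [1.26 0.33 0.64] w 0.201 q3,4,7 [ 0.7   2.12 -1.06]
axis torque -0.33
```

```bash
python3 -m jog '[[[0.1,4,0],[0,0,-1.5],1]]' 60
python3 st.py
```

```text
t: 25.75
eef_pos: [0.5062, 0.0048, 0.0337]
tool_rot: [-0.001, 0.998, 0.067, -0.001]
contact_force: [-1.3, 6.5, -2.3]
gripper_width: 0.198
t 25.75 z 0.0337 r 0.1548 az 187.32 rel 0.9 tool az+180 187.65 Frad 0.5 Ftan -6.6 Fz -2.3 M [1.42 0.42 0.71] w 0.198 q3,4,7 [ 0.69  2.12 -1.03]
axis torque -0.32
```

```bash
python3 -m jog '[[[0.1,4,0],[0,0,-1.5],1]]' 60
python3 st.py
```

```text
t: 25.88
eef_pos: [0.5066, 0.0011, 0.0336]
tool_rot: [-0.001, 0.997, 0.08, -0.002]
contact_force: [-1.1, 7.6, -2.2]
gripper_width: 0.197
t 25.875 z 0.0336 r 0.1548 az 188.69 rel 2.3 tool az+180 189.17 Frad -0.1 Ftan -7.7 Fz -2.2 M [1.4  0.36 0.74] w 0.197 q3,4,7 [ 0.68  2.12 -1.01]
axis torque -0.45
```

```bash
python3 -m jog '[[[0.1,4,0],[0,0,-1.5],1],[[0.1,4,0],[0,0,-1.5],1]]' 60
python3 st.py
```

```text
t: 26.12
eef_pos: [0.508, -0.0068, 0.0336]
tool_rot: [-0.001, 0.994, 0.106, -0.002]
contact_force: [-2.1, 6.1, -2.4]
gripper_width: 0.199
t 26.125 z 0.0336 r 0.1548 az 191.65 rel 5.2 tool az+180 192.16 Frad 0.8 Ftan -6.4 Fz -2.4 M [1.31 0.42 0.74] w 0.199 q3,4,7 [ 0.66  2.12 -0.95]
axis torque -0.25
```

```bash
python3 -m jog '[[[0.1,4,0],[0,0,-1.5],1]]' 60
python3 st.py
```

```text
t: 26.25
eef_pos: [0.5089, -0.0107, 0.0336]
tool_rot: [-0.001, 0.993, 0.119, -0.002]
contact_force: [-1.7, 7.4, -2.2]
gripper_width: 0.2
t 26.25 z 0.0336 r 0.1549 az 193.14 rel 6.7 tool az+180 193.66 Frad -0.0 Ftan -7.6 Fz -2.2 M [1.32 0.48 0.68] w 0.2 q3,4,7 [ 0.66  2.11 -0.92]
axis torque -0.49
```

```bash
python3 -m jog '[[[0.1,4,0],[0,0,-1.5],1]]' 60
python3 st.py
```

```text
t: 26.38
eef_pos: [0.5098, -0.0146, 0.0336]
tool_rot: [-0.001, 0.991, 0.132, -0.002]
contact_force: [-2.4, 6.4, -2.1]
gripper_width: 0.202
t 26.375 z 0.0336 r 0.1549 az 194.62 rel 8.2 tool az+180 195.16 Frad 0.7 Ftan -6.8 Fz -2.1 M [1.31 0.46 0.75] w 0.202 q3,4,7 [ 0.65  2.11 -0.9 ]
axis torque -0.3
```

```bash
python3 -m jog '[[[0.1,4,0],[0,0,-1.5],1]]' 60
python3 st.py
```

```text
t: 26.5
eef_pos: [0.5109, -0.0184, 0.0335]
tool_rot: [-0.001, 0.989, 0.145, -0.002]
contact_force: [-2.1, 6.6, -2.8]
gripper_width: 0.197
t 26.5 z 0.0335 r 0.1549 az 196.08 rel 9.7 tool az+180 196.67 Frad 0.2 Ftan -6.9 Fz -2.8 M [1.31 0.48 0.76] w 0.197 q3,4,7 [ 0.64  2.11 -0.87]
axis torque -0.31
```

```bash
python3 -m jog '[[[0.1,3,0],[0,0,-1.1],1]]' 60
python3 st.py
```

```text
t: 26.62
eef_pos: [0.5118, -0.0214, 0.0335]
tool_rot: [-0.001, 0.988, 0.154, -0.002]
contact_force: [-2.7, 5.5, -1.4]
gripper_width: 0.198
t 26.625 z 0.0335 r 0.1549 az 197.25 rel 10.8 tool az+180 197.74 Frad 0.9 Ftan -6.1 Fz -1.4 M [1.26 0.54 0.68] w 0.198 q3,4,7 [ 0.64  2.1  -0.85]
axis torque -0.26
```

```bash
python3 -m jog '[[[0.1,3,0],[0,0,-1.1],1]]' 60
python3 st.py
```

```text
t: 26.75
eef_pos: [0.5127, -0.0242, 0.0335]
tool_rot: [-0.001, 0.987, 0.164, -0.002]
contact_force: [-3.6, 5.3, -1.3]
gripper_width: 0.196
t 26.75 z 0.0335 r 0.1549 az 198.31 rel 11.9 tool az+180 198.84 Frad 1.7 Ftan -6.1 Fz -1.3 M [1.29 0.46 0.74] w 0.196 q3,4,7 [ 0.63  2.1  -0.83]
axis torque -0.21
```

```bash
python3 -m jog '[[[0.1,3,0],[0,0,-1.1],1]]' 60
python3 st.py
```

```text
t: 26.88
eef_pos: [0.5136, -0.027, 0.0335]
tool_rot: [-0.001, 0.985, 0.173, -0.002]
contact_force: [-3.2, 6.5, -1.3]
gripper_width: 0.202
t 26.875 z 0.0335 r 0.1549 az 199.41 rel 13.0 tool az+180 199.94 Frad 0.9 Ftan -7.2 Fz -1.3 M [1.26 0.55 0.72] w 0.202 q3,4,7 [ 0.63  2.1  -0.81]
axis torque -0.4
```

```bash
python3 -m jog '[[[0.1,3,0],[0,0,-1.1],1]]' 60
python3 st.py
```

```text
t: 27.0
eef_pos: [0.5146, -0.0298, 0.0334]
tool_rot: [-0.001, 0.983, 0.183, -0.002]
contact_force: [-3.4, 5.9, -2.3]
gripper_width: 0.195
t 27.0 z 0.0334 r 0.1549 az 200.52 rel 14.1 tool az+180 201.04 Frad 1.1 Ftan -6.8 Fz -2.3 M [1.26 0.6  0.74] w 0.195 q3,4,7 [ 0.62  2.1  -0.79]
axis torque -0.31
```

```bash
python3 -m jog '[[[0.1,3,0],[0,0,-1.1],1]]' 60
python3 st.py
```

```text
t: 27.12
eef_pos: [0.5157, -0.0326, 0.0334]
tool_rot: [-0.001, 0.981, 0.192, -0.002]
contact_force: [-3.7, 6.2, -0.9]
gripper_width: 0.198
t 27.125 z 0.0334 r 0.1549 az 201.64 rel 15.2 tool az+180 202.13 Frad 1.1 Ftan -7.1 Fz -0.9 M [1.23 0.55 0.71] w 0.198 q3,4,7 [ 0.61  2.09 -0.77]
axis torque -0.39
```

```bash
python3 -m jog '[[[0.1,3,0],[0,0,-1.1],1]]' 60
python3 st.py
```

```text
t: 27.25
eef_pos: [0.5167, -0.0353, 0.0334]
tool_rot: [-0.001, 0.98, 0.201, -0.002]
contact_force: [-4.2, 6.7, -1.5]
gripper_width: 0.2
t 27.25 z 0.0334 r 0.155 az 202.69 rel 16.3 tool az+180 203.24 Frad 1.3 Ftan -7.8 Fz -1.5 M [1.5  0.76 0.82] w 0.2 q3,4,7 [ 0.61  2.09 -0.75]
axis torque -0.39
```

```bash
python3 -m jog '[[[0.1,3,0],[0,0,-1.1],1]]' 60
python3 st.py; python3 look.py j10
```

```text
t: 27.38
eef_pos: [0.5176, -0.0375, 0.0332]
tool_rot: [-0.002, 0.977, 0.211, -0.003]
contact_force: [-5.3, 7.6, -0.6]
gripper_width: 0.202
t 27.375 z 0.0332 r 0.155 az 203.57 rel 17.2 tool az+180 204.39 Frad 1.8 Ftan -9.1 Fz -0.6 M [1.63 0.91 0.96] w 0.202 q3,4,7 [ 0.6   2.09 -0.73]
axis torque -0.45
tcp [ 0.5176 -0.0375  0.0332] xaxis [ 0.911  0.413 -0.004] az 24.38655840470313 r 0.15503747297466014 F [-5.3  7.6 -0.6] M [1.63 0.91 0.96]
-0.045 [180.19107586 604.50915373]
0.045 [294.71400311 472.64143955]
0.115 [378.14315366 376.5992421 ]
0.125 [389.6878917  363.31063231]
```

View pics/j10.png

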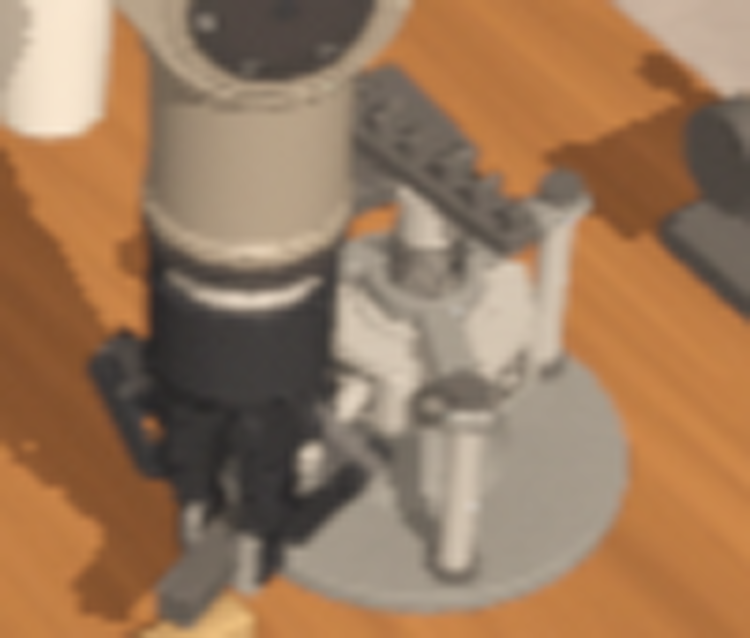

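```bash
python3 -m jog '[[[0.1,3,0],[0,0,-1.1],1],[[0,0,0],[0,0,0],1]]' 60
python3 st.py
```

```text
t: 27.68
eef_pos: [0.5185, -0.0397, 0.0331]
tool_rot: [-0.002, 0.975, 0.221, -0.003]
contact_force: [-5.4, 8.2, -1.2]
gripper_width: 0.196
t 27.675 z 0.0331 r 0.1551 az 204.46 rel 18.1 tool az+180 205.5 Frad 1.5 Ftan -9.7 Fz -1.2 M [1.79 0.95 1.02] w 0.196 q3,4,7 [ 0.6   2.08 -0.71]
axis torque -0.48
```

```bash
python3 -m jog '[[[0.1,3,0],[0,0,-1.1],1],[[0,0,0],[0,0,0],1]]' 60
python3 st.py
```

```text
t: 27.92
eef_pos: [0.5195, -0.042, 0.033]
tool_rot: [-0.003, 0.973, 0.23, -0.003]
contact_force: [-6.1, 9.7, -1.3]
gripper_width: 0.201
t 27.925 z 0.033 r 0.1552 az 205.38 rel 19.0 tool az+180 206.64 Frad 1.3 Ftan -11.4 Fz -1.3 M [1.91 1.05 1.16] w 0.201 q3,4,7 [ 0.59  2.08 -0.69]
axis torque -0.6
```

```bash
python3 -m jog '[[[0.1,3,0],[0,0,-1.1],1],[[0,0,0],[0,0,0],1]]' 60
python3 st.py
```

```text
t: 28.18
eef_pos: [0.5206, -0.0442, 0.0329]
tool_rot: [-0.003, 0.971, 0.24, -0.004]
contact_force: [-6.9, 9.6, 0.2]
gripper_width: 0.197
t 28.175 z 0.0329 r 0.1552 az 206.29 rel 19.9 tool az+180 207.78 Frad 1.9 Ftan -11.6 Fz 0.2 M [2.11 1.23 1.29] w 0.197 q3,4,7 [ 0.58  2.08 -0.67]
axis torque -0.52
```

```bash
python3 -m jog '[[[0.1,3,0],[0,0,-1.1],1],[[0,0,0],[0,0,0],1]]' 60
python3 st.py; python3 look.py j11
```

```text
t: 28.42
eef_pos: [0.5227, -0.0471, 0.033]
tool_rot: [-0.003, 0.968, 0.249, -0.003]
contact_force: [-4.6, 9.4, -3.0]
gripper_width: 0.198
t 28.425 z 0.033 r 0.1546 az 207.58 rel 21.2 tool az+180 208.85 Frad -0.3 Ftan -10.5 Fz -3.0 M [1.95 0.98 1.21] w 0.198 q3,4,7 [ 0.58  2.07 -0.65]
axis torque -0.42
tcp [ 0.5227 -0.0471  0.033 ] xaxis [ 0.876  0.483 -0.004] az 28.852686267520216 r 0.1545750771989588 F [-4.6  9.4 -3. ] M [1.95 0.98 1.21]
-0.045 [211.50490871 617.81464401]
0.045 [310.39381414 479.03967827]
0.115 [382.22670719 378.26261545]
0.125 [392.15297279 364.33860643]
```

View pics/j11.png

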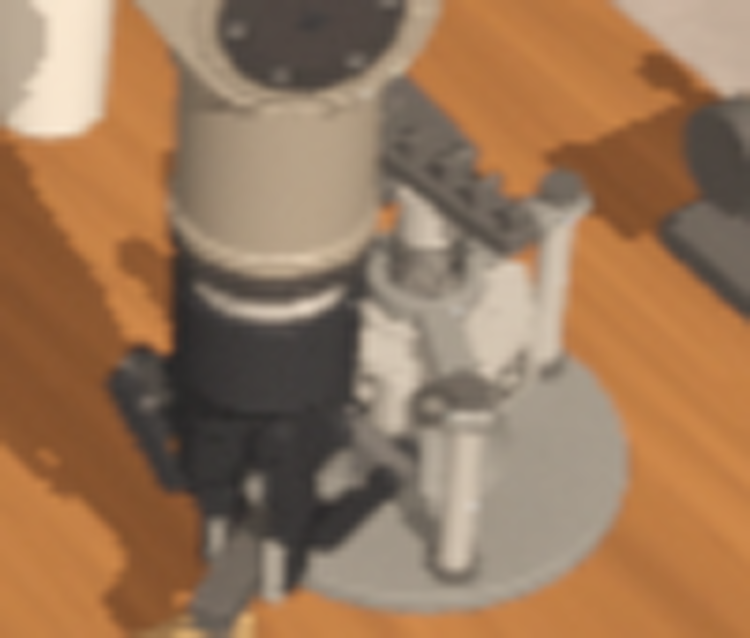

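```bash
python3 - <<'E'
import numpy as np,cv2
a=[np.load(f"p_{t}.npy")[176:204,282:300] for t in("j9","j10","j11")]
cv2.imwrite("pics/cmp.png",cv2.cvtColor(np.hstack([cv2.resize(x,None,fx=14,fy=14,interpolation=cv2.INTER_CUBIC) for x in a]),cv2.COLOR_RGB2BGR))
from h import *
g=lambda t:cv2.cvtColor(np.load(f"p_{t}.npy"),cv2.COLOR_RGB2GRAY).astype(np.float32)
ref=g("side"); 
for t in("j4","j6","j9","j10","j11"):
    # right half of rest: side px around (285..297,165..173)
    w=(slice(158,176),slice(280,298)); 
    best=min(((dy,dx) for dy in np.arange(-5,3,.25) for dx in np.arange(-1.5,1.6,.25)),key=lambda s:np.abs(cv2.warpAffine(ref,np.float32([[1,0,s[1]],[0,1,s[0]]]),(512,384))[w]-g(t)[w]).mean())
    print(t,"shift dy,dx",best)
print(proj("side",[[.6556,.0263-.03,.165],[.6556,.0263-.03,.1732]]))
E
```

```text
j4 shift dy,dx (np.float64(-0.5), np.float64(0.0))
j6 shift dy,dx (np.float64(-1.0), np.float64(0.0))
j9 shift dy,dx (np.float64(-1.75), np.float64(0.25))
j10 shift dy,dx (np.float64(-2.0), np.float64(0.25))
j11 shift dy,dx (np.float64(-2.0), np.float64(0.25))
[[287.538949   168.43677475]
 [287.72049025 166.42827966]]
```

View pics/cmp.png

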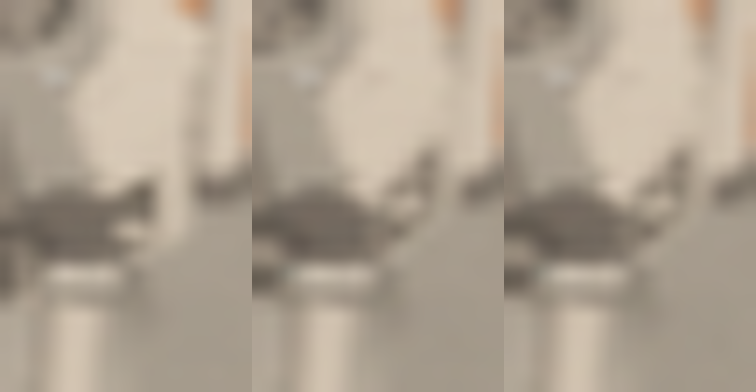

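```bash
python3 -m jog '[[[0,0,0],[0,0,0],1],[[0.1,3,0],[0,0,-0.8],1],[[0,0,0],[0,0,0],1]]' 110
python3 st.py
```

```text
t: 28.85
eef_pos: [0.5235, -0.0486, 0.0327]
tool_rot: [-0.003, 0.966, 0.257, -0.004]
contact_force: [-6.6, 11.9, -2.1]
gripper_width: 0.191
t 28.85 z 0.0327 r 0.1545 az 208.22 rel 21.8 tool az+180 209.74 Frad 0.2 Ftan -13.6 Fz -2.1 M [2.47 1.18 1.35] w 0.191 q3,4,7 [ 0.57  2.07 -0.63]
axis torque -0.74
```

```bash
python3 -m jog '[[[0.1,3,0],[0,0,-0.8],1],[[0,0,0],[0,0,0],1]]' 110
python3 st.py
```

```text
t: 29.1
eef_pos: [0.5245, -0.0505, 0.0325]
tool_rot: [-0.004, 0.965, 0.264, -0.004]
contact_force: [-7.7, 13.3, -1.6]
gripper_width: 0.185
t 29.1 z 0.0325 r 0.1546 az 209.01 rel 22.6 tool az+180 210.6 Frad 0.2 Ftan -15.4 Fz -1.6 M [2.78 1.38 1.64] w 0.185 q3,4,7 [ 0.57  2.06 -0.62]
axis torque -0.74
```

```bash
python3 -m jog '[[[0.1,3,0],[0,0,-0.8],1],[[0,0,0],[0,0,0],1]]' 110
python3 st.py; python3 look.py j12
python3 - <<'E'
import numpy as np,cv2
a=[np.load(f"p_{t}.npy")[176:204,282:300] for t in("j10","j11","j12")]
cv2.imwrite("pics/cmp2.png",cv2.cvtColor(np.hstack([cv2.resize(x,None,fx=14,fy=14,interpolation=cv2.INTER_CUBIC) for x in a]),cv2.COLOR_RGB2BGR))
E
```

```text
t: 29.35
eef_pos: [0.5256, -0.0524, 0.0323]
tool_rot: [-0.004, 0.963, 0.271, -0.005]
contact_force: [-8.7, 14.6, -0.5]
gripper_width: 0.19
t 29.35 z 0.0323 r 0.1546 az 209.82 rel 23.4 tool az+180 211.46 Frad 0.3 Ftan -17.0 Fz -0.5 M [3.09 1.55 1.74] w 0.19 q3,4,7 [ 0.56  2.06 -0.6 ]
axis torque -0.89
tcp [ 0.5256 -0.0524  0.0323] xaxis [ 0.853  0.522 -0.006] az 31.463120274514843 r 0.1545729974687254 F [-8.7 14.6 -0.5] M [3.09 1.55 1.74]
-0.045 [229.47604971 625.73279951]
0.045 [318.85613953 483.58124225]
0.115 [383.67769061 380.52167114]
0.125 [392.6281547  366.29358104]
```

View pics/cmp2.png

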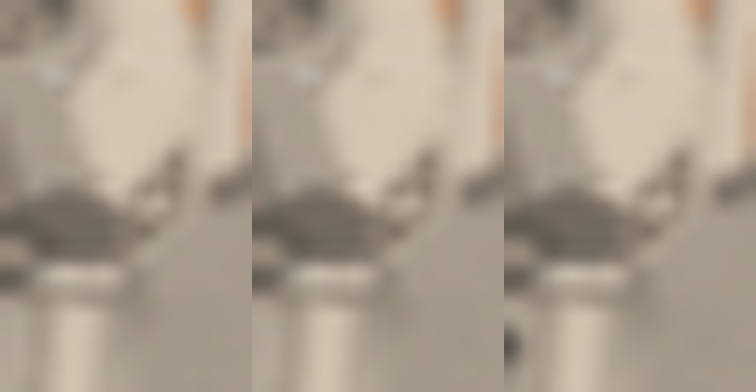

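```bash
python3 -m jog '[[[0.2,-6.5,0],[0,0,3],1],[[0.2,-6.5,0],[0,0,3],1],[[0.1,-4,0],[0,0,1.5],1],[[0,0,0],[0,0,0],1]]' 110
python3 st.py
python3 - <<'E'
from plan import *
rows([at(.156,200,.034)],c=1)
E
```

```text
t: 29.9
eef_pos: [0.5187, -0.0384, 0.0327]
tool_rot: [-0.003, 0.978, 0.206, -0.004]
contact_force: [-7.0, 11.3, -0.4]
gripper_width: 0.191
t 29.9 z 0.0327 r 0.1544 az 204.03 rel 17.6 tool az+180 203.83 Frad 1.8 Ftan -13.1 Fz -0.4 M [2.41 1.29 1.44] w 0.191 q3,4,7 [ 0.6   2.08 -0.73]
axis torque -0.59
[[-1.2,-11.0,-1.2],[-0.4,0.4,3.8],1],
end [ 0.5131 -0.0288  0.034 ]
```

```bash
python3 -m jog '[[[0,-3,0],[0,0,0],1],[[0,0,0],[0,0,0],1]]' 110
python3 st.py
```

```text
t: 30.15
eef_pos: [0.5183, -0.0372, 0.033]
tool_rot: [-0.002, 0.979, 0.205, -0.003]
contact_force: [-5.3, 7.9, -2.0]
gripper_width: 0.189
t 30.15 z 0.033 r 0.1543 az 203.58 rel 17.2 tool az+180 203.7 Frad 1.7 Ftan -9.4 Fz -2.0 M [1.68 1.05 0.97] w 0.189 q3,4,7 [ 0.6   2.08 -0.74]
axis torque -0.48
```

```bash
python3 -m jog '[[[0,-3,0],[0,0,0],1],[[0,0,0],[0,0,0],1]]' 110
python3 st.py
```

```text
t: 30.4
eef_pos: [0.518, -0.0362, 0.0332]
tool_rot: [-0.001, 0.979, 0.204, -0.002]
contact_force: [-4.1, 5.0, -3.5]
gripper_width: 0.191
t 30.4 z 0.0332 r 0.1542 az 203.17 rel 16.8 tool az+180 203.54 Frad 1.8 Ftan -6.2 Fz -3.5 M [0.89 0.78 0.58] w 0.191 q3,4,7 [ 0.61  2.09 -0.74]
axis torque -0.38
```

```bash
python3 -m jog '[[[0,-3,0],[0,0,0],1],[[0,-2.5,0],[0,0,0],1],[[0,0,0],[0,0,0],1]]' 110
python3 st.py
```

```text
t: 30.78
eef_pos: [0.5184, -0.0327, 0.0341]
tool_rot: [0.0, 0.979, 0.202, -0.0]
contact_force: [0.4, -0.9, -2.6]
gripper_width: 0.192
t 30.775 z 0.0341 r 0.1525 az 202.04 rel 15.6 tool az+180 203.32 Frad 0.0 Ftan 1.0 Fz -2.6 M [ 0.02 -0.02 -0.02] w 0.192 q3,4,7 [ 0.61  2.09 -0.76]
axis torque 0.13
```

Free of load now. Next I'll withdraw along the bar.

```bash
python3 -m jog '[[[-4,0,0],[0,0,0],1],[[-8,0,0],[0,0,0],1],[[0,0,0],[0,0,0],1]]' 110
python3 st.py
```

```text
t: 31.15
eef_pos: [0.5058, -0.0376, 0.0339]
tool_rot: [-0.0, 0.979, 0.202, -0.001]
contact_force: [-0.1, 0.2, -3.0]
gripper_width: 0.193
t 31.15 z 0.0339 r 0.166 az 201.98 rel 15.6 tool az+180 203.28 Frad 0.0 Ftan -0.3 Fz -3.0 M [-0.03  0.05 -0.02] w 0.193 q3,4,7 [ 0.61  2.12 -0.75]
axis torque -0.07
```

```bash
python3 -m jog '[[[-10,0,0],[0,0,0],1],[[-16,0,0],[0,0,0],1],[[-20,0,0],[0,0,0],1],[[0,0,0],[0,0,0],1]]' 110
python3 st.py; python3 look.py k1
```

```text
t: 31.65
eef_pos: [0.462, -0.0561, 0.0338]
tool_rot: [-0.0, 0.98, 0.201, -0.002]
contact_force: [-0.0, -0.9, -2.6]
gripper_width: 0.192
t 31.65 z 0.0338 r 0.2135 az 202.19 rel 15.8 tool az+180 203.22 Frad 0.4 Ftan 0.8 Fz -2.6 M [ 0.01  0.01 -0.02] w 0.192 q3,4,7 [ 0.62  2.21 -0.71]
axis torque 0.15
tcp [ 0.462  -0.0561  0.0338] xaxis [ 0.919  0.394 -0.003] az 23.21592738464687 r 0.21351693120932028 F [-0.  -0.9 -2.6] M [ 0.01  0.01 -0.02]
-0.045 [ 86.36668243 687.998756  ]
0.045 [210.87504256 551.49690405]
0.115 [301.47747102 452.18885033]
0.125 [314.00843777 438.45528065]
```

View pics/k1.png

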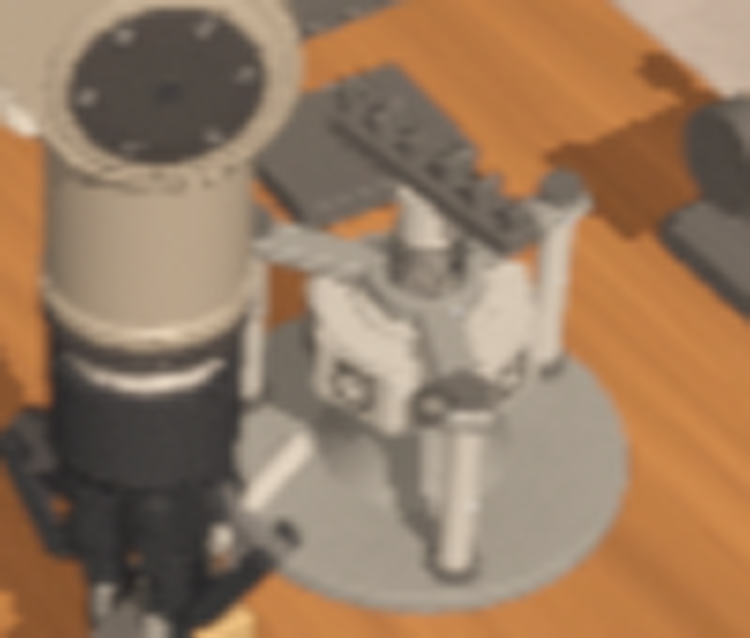

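```bash
python3 - <<'E'
from plan import *
p,r=cur(); Z=.125
w=[((p[0],p[1],p[2]+.045),23.2),((p[0],p[1],Z),23.2)]
X=np.array([.424,-.323,Z])
for i in range(1,8): w.append((np.array([p[0],p[1],Z])+(X-[p[0],p[1],Z])*i/7,23.2+(-9.65-23.2)*i/7))
rows(w,c=1)
E
```

```text
[[-0.1,-0.0,-45.0],[-0.0,0.1,0.1],1],
[[0.1,-0.1,-46.0],[-0.0,-0.0,-0.0],1],
[[-20.3,32.9,0.0],[-0.0,-0.0,4.7],1],
[[-17.5,34.5,-0.0],[-0.0,-0.0,4.7],1],
[[-14.6,35.7,-0.1],[-0.0,-0.0,4.6],1],
[[-11.6,36.8,0.0],[-0.0,-0.0,4.7],1],
[[-8.7,37.7,-0.0],[-0.0,-0.0,4.7],1],
[[-5.5,38.2,-0.0],[-0.0,-0.0,4.7],1],
[[-2.4,38.5,-0.1],[-0.0,-0.0,4.7],1],
end [ 0.424 -0.323  0.125]
```

```bash
python3 -m jog '[[[0,0,-45],[0,0,0],1],[[0,0,-46],[0,0,0],1],[[-20.3,32.9,0],[0,0,4.7],1],[[-17.5,34.5,0],[0,0,4.7],1],[[-14.6,35.7,0],[0,0,4.7],1],[[-11.6,36.8,0],[0,0,4.7],1],[[-8.7,37.7,0],[0,0,4.7],1],[[-5.5,38.2,0],[0,0,4.7],1],[[-2.4,38.5,0],[0,0,4.7],1],[[0,0,0],[0,0,0],1],[[0,0,0],[0,0,0],1]]' 110
python3 - <<'E'
from h import *
from plan import cur,rows
p,r=cur();print(p,r.as_matrix()[:,0],bot.get_obs()['contact_force'])
im,d=bot.read_camera("side"); np.save("p_r1.npy",im)
c=im[225:310,240:350]; cv2.imwrite("pics/r1.png",cv2.cvtColor(cv2.resize(c,None,fx=7,fy=7,interpolation=cv2.INTER_CUBIC),cv2.COLOR_RGB2BGR))
x=r.as_matrix()[:,0]; o=p+[0,0,.0475]
for s in(-.045,0,.045,.125): print(s,(proj("side",o+s*x)[0]-[240,225]+.5)*7)
rows([([.424,-.323,.03],-9.65)],c=1)
E
```

```text
t: 33.08
eef_pos: [0.4259, -0.322, 0.1249]
tool_rot: [-0.0, 0.997, -0.083, -0.001]
contact_force: [-0.1, 0.1, -2.9]
gripper_width: 0.184
[ 0.42586815 -0.32202976  0.12485716] [ 0.98630724 -0.16491265 -0.00136051] [-0.13595545  0.05358374 -2.91798786]
-0.045 [244.83401204 345.4280009 ]
0 [357.04929563 304.95221995]
0.045 [466.78463296 265.45512668]
0.125 [656.1322111 197.4981808]
[[-1.6,1.9,94.8],[-0.0,0.1,0.2],1],
end [ 0.424 -0.323  0.03 ]
```

View pics/r1.png

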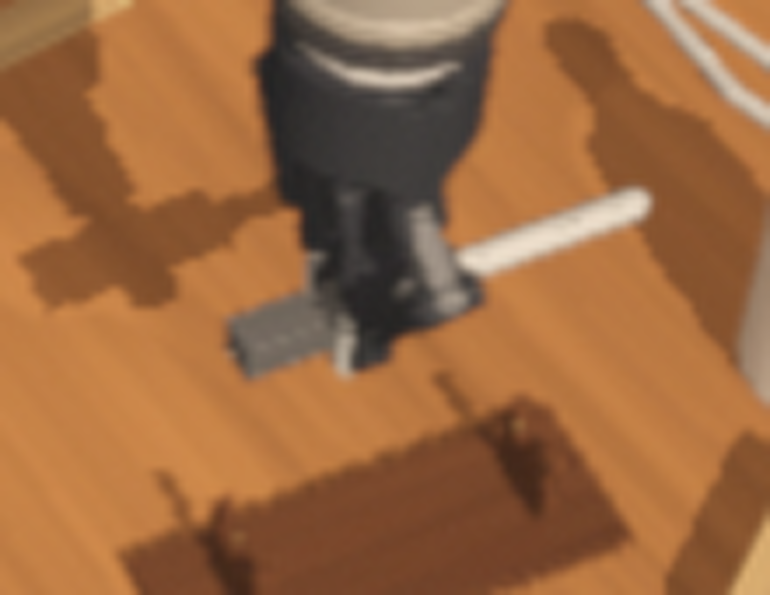

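```bash
python3 -m jog '[[[-1.6,1.9,30],[0,0.1,0.2],1],[[0,0,35],[0,0,0],1],[[0,0,25],[0,0,0],1],[[0,0,0],[0,0,0],1],[[0,0,0],[0,0,0],1]]' 110
python3 - <<'E'
from h import *
from plan import cur,rows
p,r=cur();print(p,r.as_matrix()[:,0],bot.get_obs()['contact_force'])
im,d=bot.read_camera("side")
c=im[250:330,240:350]; cv2.imwrite("pics/r2.png",cv2.cvtColor(cv2.resize(c,None,fx=7,fy=7,interpolation=cv2.INTER_CUBIC),cv2.COLOR_RGB2BGR))
rows([([.424,-.323,.0],-9.65)],c=1)
E
```

```text
t: 33.75
eef_pos: [0.4245, -0.3242, 0.0359]
tool_rot: [0.0, 0.996, -0.084, 0.001]
contact_force: [0.2, -0.3, -2.8]
gripper_width: 0.191
[ 0.42448084 -0.32418589  0.03594731] [ 0.98574073 -0.168262    0.00176717] [ 0.18035734 -0.30460109 -2.78533303]
[[-1.0,-1.4,36.2],[0.1,-0.1,-0.1],1],
end [ 0.424 -0.323  0.   ]
```

View pics/r2.png

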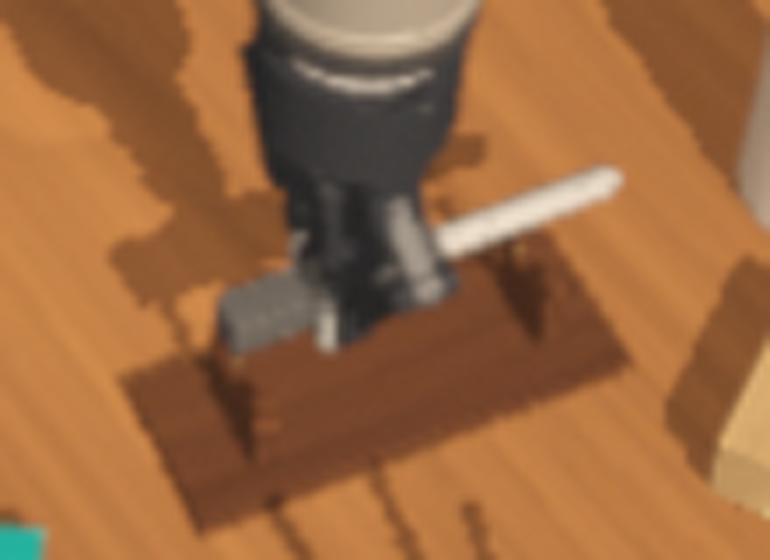

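```bash
python3 -m jog '[[[-0.8,-1.2,12],[0,0,0],1],[[0,0,10],[0,0,0],1],[[0,0,0],[0,0,0],1],[[0,0,0],[0,0,0],1]]' 110
python3 - <<'E'
from h import *
from plan import cur,rows
p,r=cur();print(p,r.as_matrix()[:,0],bot.get_obs()['contact_force'])
rows([([.424,-.323,-.0025],-9.65)],c=1)
E
```

```text
t: 34.3
eef_pos: [0.423, -0.3232, 0.013]
tool_rot: [0.0, 0.996, -0.085, 0.0]
contact_force: [0.3, -0.3, -3.8]
gripper_width: 0.186
[ 0.42297711 -0.32322404  0.01303875] [ 9.85500967e-01 -1.69668993e-01  5.26161747e-04] [ 0.27906696 -0.3050697  -3.81102671]
[[1.0,-0.4,15.5],[0.0,-0.0,-0.1],1],
end [ 0.424  -0.323  -0.0025]
```

```bash
python3 -m jog '[[[1,-0.4,5],[0,0,0],1],[[0,0,4],[0,0,0],1],[[0,0,0],[0,0,0],1]]' 60
python3 -c "
from plan import *;o=bot.get_obs();print(cur()[0],o['contact_force'],o['torque'])"
```

```text
t: 34.67
eef_pos: [0.4239, -0.3226, 0.0037]
tool_rot: [0.0, 0.996, -0.085, 0.0]
contact_force: [-0.6, 0.5, -3.2]
gripper_width: 0.188
[ 0.42389553 -0.3226475   0.00372771] [-0.56264873  0.5468474  -3.17175455] [ 0.00770832  0.0390131  -0.03904613]
```

```bash
python3 -m jog '[[[0,0,3],[0,0,0],1],[[0,0,2],[0,0,0],1],[[0,0,0],[0,0,0],1]]' 60
python3 -c "
from plan import *;o=bot.get_obs();print(cur()[0],o['contact_force'],o['torque'])"
```

```text
t: 35.05
eef_pos: [0.424, -0.3227, -0.0011]
tool_rot: [0.0, 0.996, -0.085, 0.0]
contact_force: [-0.8, -0.9, -3.4]
gripper_width: 0.188
[ 0.4240084  -0.3227471  -0.00108429] [-0.81635303 -0.85827861 -3.44408332] [-0.02042974  0.03965869  0.03837158]
```

```bash
python3 -m jog '[[[0,0,1.5],[0,0,0],1],[[0,0,0],[0,0,0],1]]' 60
python3 -c "
from plan import *;o=bot.get_obs();print(cur()[0],o['contact_force'],o['torque'])"
```

```text
t: 35.3
eef_pos: [0.4243, -0.3229, -0.0022]
tool_rot: [0.0, 0.996, -0.085, 0.0]
contact_force: [-0.0, -0.1, -1.0]
gripper_width: 0.191
[ 0.42425686 -0.32294414 -0.00223953] [-0.02324801 -0.11614563 -0.99057235] [ 0.03634264  0.15000517 -0.0202946 ]
```

```bash
python3 -m jog '[[[0,0,1],[0,0,0],1],[[0,0,0],[0,0,0],1]]' 60
python3 fz.py pics/r3.png;python3 -c "
from plan import *;o=bot.get_obs();print(cur()[0],o['contact_force'],o['torque'])"
```

```text
t: 35.55
eef_pos: [0.4243, -0.3229, -0.0024]
tool_rot: [-0.0, 0.996, -0.085, 0.001]
contact_force: [-2.0, 3.8, 12.9]
gripper_width: 0.192
tcp [ 0.42430241 -0.32293928 -0.00239597] [-2.7374594   3.14122641 12.42885307] 0.1882892206199251
0.01 99 s [-28.   1.  29.] t [-37. -31. -26. -20. -16.]
0.03 2 s [-6. -5. -3.] t [-20. -20. -20. -20. -20.]
0.04 9 s [-10.  -8.   5.] t [-23. -22. -21. -20. -19.]
0.05 4 s [-15.  -9.  -9.] t [-22. -19. -18. -17. -17.]
0.06 3 s [-14. -11.  -9.] t [-21. -20. -20. -19. -19.]
0.07 20 s [-16. -13.  -2.] t [-38. -26. -20.  18.  39.]
0.08 32 s [-15. -11.   5.] t [-41. -27. -22. -18.  40.]
0.09 23 s [-19. -14.   3.] t [-46. -29. -21. -20.  30.]
0.1 18 s [-20. -15.  -7.] t [-57. -49. -21. -20.  35.]
0.11 36 s [-19. -13.   6.] t [-64. -49. -45. -22.  28.]
0.12 75 s [-21.  -6.   8.] t [-65. -60. -56. -43.  57.]
0.13 52 s [-20.  -7.   6.] t [-51. -43. -40. -32. -17.]
[ 0.42428021 -0.32290231 -0.00242505] [-2.7374594   3.14122641 12.42885307] [0.70135731 0.71204044 0.01767746]
```

View pics/r3.png

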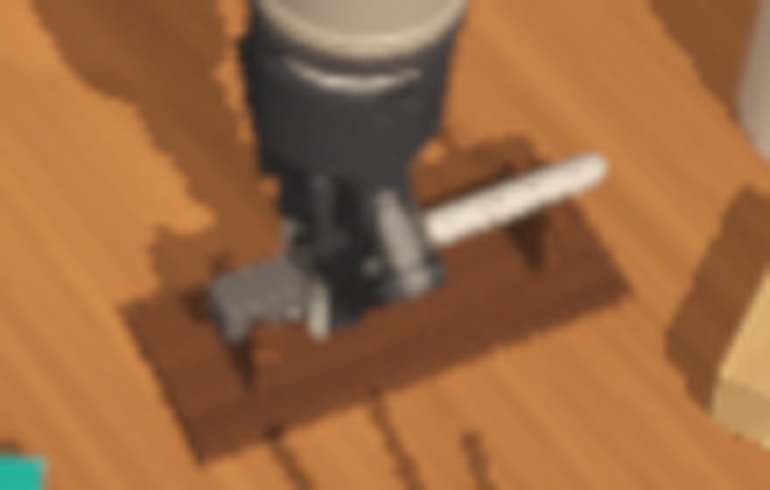

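```bash
python3 -m jog '[[[0,0,-1],[0,0,0],1],[[0,0,0],[0,0,0],0.6],[[0,0,0],[0,0,0],0.3],[[0,0,0],[0,0,0],0],[[0,0,0],[0,0,0],-0.5],[[0,0,0],[0,0,0],-1],[[0,0,0],[0,0,0],-1],[[0,0,0],[0,0,0],-1]]' 20
python3 fz.py pics/r4.png
```

```text
t: 36.6
eef_pos: [0.4242, -0.3228, -0.0024]
tool_rot: [0.0, 0.996, -0.085, 0.0]
contact_force: [-1.3, -0.4, 0.4]
gripper_width: 1.003
tcp [ 0.4241509  -0.32280702 -0.00238949] [-0.25688786 -0.57779875  0.64592981] 0.99835136361178
0.01 50 s [-28. -12.  27.] t [-36. -33. -28. -21. -16.]
0.04 23 s [-13.  -6.   6.] t [-56. -50.  42.  43.  46.]
0.05 31 s [-13.  -9.   5.] t [-58. -52. -41.  42.  47.]
0.06 21 s [-14. -10.  -1.] t [-57. -50.  40.  43.  48.]
0.07 18 s [-16. -12.  -5.] t [-56. -48.  41.  44.  48.]
0.08 18 s [-18. -14. -11.] t [-56. -52.   2.  51.  67.]
0.09 37 s [-17. -12.   6.] t [-70. -67. -51. -41.  68.]
0.1 47 s [-20. -14.   4.] t [-69. -45. -39. -31.  67.]
0.11 40 s [-20. -15.  13.] t [-70. -68. -37. -31.  66.]
0.12 58 s [-21. -14.   9.] t [-70. -68. -32. -21.  66.]
0.13 65 s [-19.  -8.   8.] t [-69. -66. -43. -35.  64.]
```

View pics/r4.png

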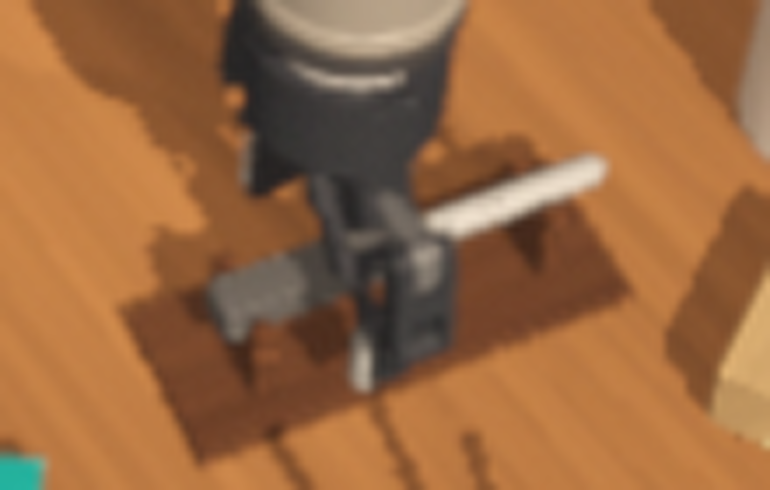

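The bar looks seated and is released. I'll lift straight up and away, then check it against the start pictures.

```bash
python3 -m jog '[[[0,0,-15],[0,0,0],-1],[[0,0,-30],[0,0,0],-1],[[0,0,-50],[0,0,0],-1],[[0,0,-60],[0,0,0],-1],[[0,0,-40],[0,0,0],-1],[[-40,-40,0],[0,0,0],-1],[[0,-50,0],[0,0,0],-1],[[0,-50,0],[0,0,0],-1],[[0,-50,0],[0,0,0],-1],[[0,0,0],[0,0,0],-1],[[0,0,0],[0,0,0],-1]]' 20
python3 - <<'E'
from h import *
o=[]
for n in("side","top"):
    im,d=bot.read_camera(n); np.save(f"pf_{n}.npy",im); np.save(f"df_{n}.npy",d)
    a=np.load(f"p_{n}.npy")
    w=(slice(265,335),slice(240,345)) if n=="side" else (slice(170,245),slice(280,385))
    cv2.imwrite(f"pics/f_{n}.png",cv2.cvtColor(np.hstack([cv2.resize(x[w],None,fx=3.7,fy=3.7,interpolation=cv2.INTER_CUBIC) for x in(a,im)]),cv2.COLOR_RGB2BGR))
    cv2.imwrite(f"pics/ff_{n}.png",cv2.cvtColor(im,cv2.COLOR_RGB2BGR))
im=np.load("pf_side.npy"); w=(slice(140,225),slice(225,325))
cv2.imwrite("pics/f_jack.png",cv2.cvtColor(np.hstack([cv2.resize(x[w],None,fx=3.9,fy=3.9,interpolation=cv2.INTER_CUBIC) for x in(np.load("p_side.npy"),im)]),cv2.COLOR_RGB2BGR))
for n in("side","top"):
    P,uv=cloud(n,np.load(f"df_{n}.npy")); m=(abs(P[:,0]-.47)<.13)&(abs(P[:,1]+.33)<.08)&(P[:,2]>.044)&(P[:,2]<.075); Q=P[m]; mu=Q.mean(0); ax=np.linalg.eigh(np.cov(Q.T))[1][:,2]; ax*=np.sign(ax[0]); s=(Q-mu)@ax; print(n,mu,ax,s.min(),s.max(),len(Q))
E
```

```text
t: 38.02
eef_pos: [0.4167, -0.1291, 0.1928]
tool_rot: [0.0, 0.996, -0.085, 0.001]
contact_force: [-0.3, -0.7, -1.0]
gripper_width: 0.999
side [ 0.44450311 -0.3285517   0.0517195 ] [ 0.98720546 -0.15784158 -0.02261437] -0.07093862562343745 0.09933142165540965 407
top [ 0.45561448 -0.32922388  0.05249125] [ 0.98539683 -0.168038   -0.02750128] -0.07452745510256477 0.09589797370939611 184
```

View pics/f_side.png

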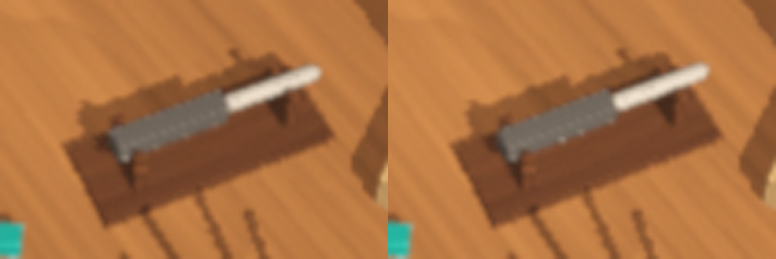

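View pics/f_top.png

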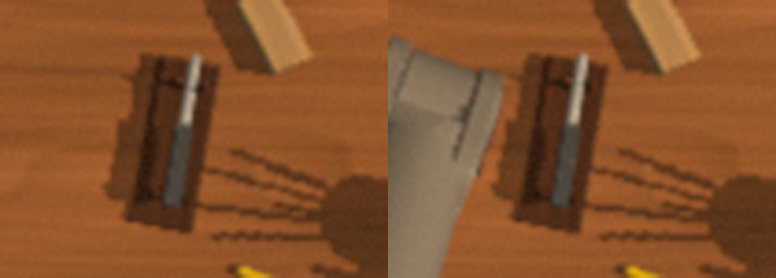

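View pics/f_jack.png

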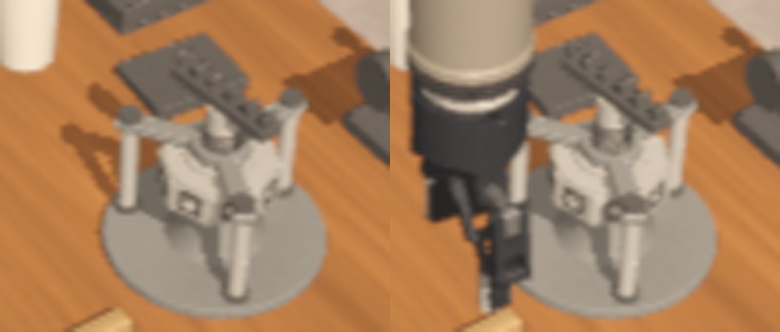

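View pics/ff_side.png

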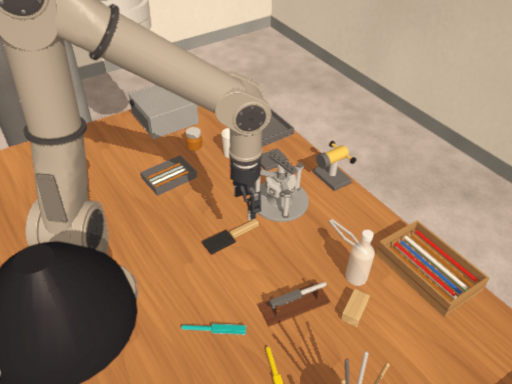

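```bash
python3 - <<'E'
from h import *
for n in("side","top"):
    for t in("d_","df_"):
        P,uv=cloud(n,np.load(f"{t}{n}.npy")); m=(abs(P[:,0]-.66)<.03)&(P[:,1]<.05)&(P[:,1]>-.035)&(P[:,2]>.15)&(P[:,2]<.2); print(n,t,m.sum(),np.percentile(P[m][:,2],[50,75,90]))
bot.hand_in(); print("handed in")
E
```

```text
side d_ 190 [0.16392651 0.16879828 0.17457412]
side df_ 205 [0.17266107 0.17694172 0.18287071]
top d_ 139 [0.16620382 0.16968248 0.17599369]
top df_ 142 [0.17519682 0.17890601 0.18429342]
the job is handed in; nothing more can be done
handed in
```

The job is done and handed in after about 38 s. The rod rest is raised with the collar firm against its stop, and the bar is back in its rack, released.

**Turning:** I turned the collar anticlockwise with the steel bar in three insertions, about 2.2 rad in all.

**At the stop:** The torque at the collar rose from about 0.35 to 0.9 N m. Pictures taken as I pressed on showed the collar no longer moving. I then took the load off before pulling the bar out.

**Last checks:**
- **Rest:** it rose 8.7 mm (side camera) and 9.0 mm (top camera).
- **Bar:** it lies in the rack within about 2 mm and 0.5° of where it started.
- **Other things:** in the final side picture nothing looks moved, and the gripper is open and clear.

**What disagreed or went wrong:**
- The fingertips stood about 30 mm higher than the reported tool position. My first grip closed just above the bar without moving it, and I corrected this from the depth pictures.
- The two cameras differed by about 8 mm in x, so I aligned the bar to the sockets by their relative positions in the side view.
- While pressing at the stop, the force dropped a little once, probably the bar slipping slightly in the 60 N grip. I raised the grip to 110 N, and the bar still seated properly afterwards.

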